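# Bring a wafer stage back onto its one-way catch with the backlash taken out

## Task

Turn the hand crank clockwise until the wafer stage's pin has ridden right past the one-way spring catch on the rail, then turn back anticlockwise, taking up the slack of the worn screw, until you feel the pin bear on the catch: the crank goes clearly heavier, by 4 or 5 N at the handle. Leave it bearing like that and let go. Crank gently, never with more than 25 N on the handle and not into the end stop, and leave the stage's top and everything else on the bench alone.

Things in the scene. Friction and masses are not known exactly. Their poses are not given: they have to be found in the camera images.
- handle: black upright grip, 16 mm diameter, 44 mm tall, spinning freely on its pin, on the crank disc 45 mm from the disc's axis; origin at the centre of its underside, 3 mm above the disc. Pinch it from above with 20 N or more; the fingers may keep one heading all the way round. It does not yield sideways; along its circle it drags with about 9 N once the slack is taken up, under 1 N inside the slack
- crank_axis (a point): point on the vertical axis of the crank, at the top face of the aluminium crank disc (116 mm diameter, hub 4 mm higher), 115 mm above the table, on a grey drive box 90 x 85 mm. x and y are the stage's axes (y: the direction of travel, away from the drive box). Clockwise seen from above drives the stage in +y, 20 mm per turn; anticlockwise brings it back
- crank (a joint): slack of the crank on its worn screw, rad: the crank's angle relative to the screw, clockwise positive, from -0.35 (slack taken up anticlockwise: the screw is being drawn back) to +0.35 (taken up clockwise). In between, the crank turns alone and the stage stands still; it stays where it is left
- carriage: the stage's carriage, black block with an aluminium top 105 x 125 mm and a round chuck with a wafer, 42 mm tall; origin at the centre of its underside, 36 mm above the table; slides along its y. Not to be touched
- pin (a point): top end of the upright steel pin, 6 mm diameter, on a lug at the +x side of the carriage, 81 mm above the table. Starts 16 to 29 mm short of the catch's origin (on the drive box side)
- catch: steel clip 40 mm long fixed on the rail at the stage's +x edge; its y axis is the travel direction. A spring bolt sticks out of it across the pin's path: bevelled on the drive box side (the pin pushes it in and passes), flat on the far side. The bolt's setting is unknown: the pin clears it between 0 and 11 mm past the clip's origin, and coming back it meets the flat there
- screw (a joint): angle of the screw, rad, clockwise positive: 3.18 mm of stage travel per rad; end stop at 17.3. On the flat of the catch the stage meets a stiff spring: each further 0.1 rad of the screw adds roughly 10 N between pin and bolt and 0.7 N at the handle; 18 to 90 N is right, more strains the stage
- stage_base: black fixed base plate of the stage, 170 x 400 x 25 mm, origin at the centre of its underside; the drive box and crank stand at its -y end (150 mm from the origin), an end block 70 mm high at its +y end
- bottle: loose white plastic bottle, 60 mm diameter, 160 mm tall, origin at the centre of its underside; bystander
- wafer_tray: loose clear open tray 100 x 100 x 30 mm, origin at the centre of its underside; bystander
- thumb_nut: loose brass thumb nut, 22 mm diameter, 16 mm tall, lying on the base plate, origin at the centre of its underside; bystander
- driver: loose black screwdriver, about 200 mm long, lying on the table; bystander
- chuck_ring: loose steel ring, 90 mm diameter, 10 mm thick; bystander
- dish: loose glass dish, 90 mm diameter, 20 mm tall; bystander
- mask_box: loose grey flat box 140 x 140 x 30 mm; bystander

How it is judged (in metres and radians):
At the end, for the whole second after the job is handed in: the stage is at rest with its pin bearing on the flat of the catch with at least 18 N, and the slack is taken up anticlockwise (slack reading below -0.2 rad) (contact force between carriage and anything else above 18 N and value of joint crank below -0.2 rad and linear speed of carriage below 0.001 m/s); the robot touches nothing.
It fails at once if the handle is loaded with more than 30 N (contact force between handle and the arm above 30 N).
It fails at once if the stage bears on anything with more than 90 N (contact force between carriage and anything else above 90 N).
It fails at once if the screw is run into its end stop (value of joint screw above 17.25 rad).
It fails at once if the robot touches the carriage (contact force between carriage and the arm above 0.5 N).
It fails at once if a bystander is moved by more than 15 mm (distance of any of bottle, wafer_tray, thumb_nut, driver, chuck_ring, dish, mask_box from where it was at the start of the episode above 0.015 m).
It also fails if it takes over 72 s, if anything falls off the work surface, if the arm or the gripper's body presses on something with over 40 N, if the wrist force passes 120 N, or if a joint passes its speed limit or range.

## Robot

A 7-joint arm with a two-finger parallel gripper is mounted at the origin on the work surface. World frame = base frame: x ahead of the robot, y to its left, z up, the work surface at z = 0. Lengths are in m, angles in degrees, forces in N, time in s.
With the tool pointing down it reaches from about 0.425 to 0.875 m from the base axis. Payload 4.7 kg.
Tool frame: the origin (TCP) lies on the front face of the gripper's body, between the roots of the fingers; the fingertips stand 70 mm ahead of it and the grasp point (between the pads) lies 51 mm ahead of it (tip_extent is the distance from the TCP to the fingertips, in m); z points along the fingers, y is the direction in which the jaws open and shut (so a half turn about z gives the same grasp; the last joint's range is limited). The gripper opens to 87 mm and grips with 3 to 60 N. Pads are 19 mm wide; open, the fingers measure 117 mm over their backs; the gripper's body (75 mm by 190 mm) begins 51 mm behind the grasp point.
Start: joints at [71.511, 18.392, -4.016, 83.108, 1.295, 78.541, -3.26], TCP at [0.215, -0.614, 0.292] pointing down, gripper open.
Joint ranges: [-163.93, 163.93], [-17.29, 119.83], [-79.2, 71.16], [3.27, 140.29], [-89.18, 269.18], [5.43, 117.66], [-154.24, 154.24]. Speed limits (degrees/s): [147.25, 147.25, 180, 180, 180, 180, 180].

## Interface

Orientations are given as [roll, pitch, yaw] about the fixed x, y, z axes, in that order (R = Rz(yaw) Ry(pitch) Rx(roll)).
In Python, from cell import * gives the robot as it stands.
- The arm moves only by the tool carry_out, never from a script. Its argument "increments" is text: rows parted by semicolons, each of 7 numbers parted by spaces: the opening, from 0 (shut) to 1 (fully open), then the shift along the tool's x, y, z in m, then the turn, a rotation vector about the tool's x, y, z in degrees. A call has 1 to 20 rows; each row shifts and turns the pose as measured when the row begins, along the tool's axes as they then stand; what a row does not reach is not made up. A row lasts 1/8 s, in which the tool goes at most 62.5 mm and 10.7 degrees, less where a joint would pass 70% of its speed; a pose out of reach is approached as far as the arm can. A call is refused whole if a number of a shift passes 0.0625 or a number of a turn 10.7, either way. A call with a gripper value outside its range is refused whole. The fingers move at their own pace and stop on an object; "force" is the grip in N (left out, the last holds). Time passes only in rows, so rows that do not move let the fingers close. It gives the time, the measured TCP pose, the force and the opening at its end, in the units of the state.
- get_obs(): the state, without advancing time (a new reading comes with each control period).
- read_camera(name): name is "scene" or "top" or "wrist"; returns a dict with "img" (480x640x3 uint8, blue, green, red), "fx", "fy", "cx", "cy" (pixels), "world_from_camera" (4x4, takes a point from camera to world coordinates). Camera axes: x right, y down, z forward; pixel columns grow to the right and rows downward; lengths in m; the calibration is good to about 2 mm. The wrist camera is an equidistant fisheye: a pixel r from the principal point sees the ray r / f radians off the axis. A picture is of the moment at which its call begins. There is no depth.
- sign_off(): hands the job in, once; it reports no verdict.
Trained networks look in a picture, given as the dict that the camera call returned (one of the last four; its "shot" number tells which), for a name from the list of things; names that differ only in an ending like _2 or _b are one class to them, and where a whole thing is asked for, a point or a joint stands for the part that bears it (a point fixed in the world has none). Each returns a list of dicts, best first, with "confidence" (0 to 1); they miss things now and then, are a little off and sometimes report something else, mostly with a low value. They report only what shows in the picture. A call takes as long as a camera call.
- masks_of(target, picture): "pixels" (480x640 bool, what is visible of it) and "bbox" ([left, top, right, bottom] in pixels, round what is visible of it).
The state is a dict: "time_s": time; "qpos": joint angles; "joint_velocities": joint speeds; "effort": joint torques, N m; "tool_pos": TCP position; "tool_rot": TCP orientation; "force": force on the tool from outside, world axes, zero at the start; "wrist_torque": the same for the moment, N m; "grip_width": finger opening in m.
Only numpy, scipy, OpenCV 4.12 (cv2) and the standard library are available. Lean on these libraries where they do the work, as an engineer would, in place of code of your own. Each camera call takes 0.05 s, during which the arm holds its last target.

## Working session

There is one attempt and no reset: what is moved stays moved. The work goes in short steps, Python scripts to look and compute and a tool call to move; the robot and the scene stay as the last step left them, time stands still between calls to the robot, and variables do not carry over. Pictures are saved under pics/ and viewed, and the job is handed in when it is done.

Besides the shell and the picture viewer there is one more tool, called after "Emit:" in YAML: its name, and indented under it one key for each argument. carry_out: Moves the arm, as the interface text tells. Its arguments: {"type":"object","properties":{"increments":{"type":"string"},"force":{"type":"number"}},"required":["increments"]}

```bash
ls; mkdir -p pics; python3 - <<'E'
from cell import *
import cv2
o=get_obs(); print(o)
for n in ["scene","top","wrist"]:
    p=read_camera(n); cv2.imwrite(f"pics/{n}0.png",p["img"]); print(n,p["fx"],p["cx"],p["cy"],p["world_from_camera"])
E
```

```text
pics
{'time_s': 0.0, 'qpos': array([71.5106446 , 18.43831086, -4.01711639, 83.17497176,  1.29318626,
       78.53988363, -3.2591499 ]), 'joint_velocities': array([ 0.00643137,  0.06137248,  0.06832142,  0.01347362,  0.06248758,
        0.0534044 , -0.01773576]), 'effort': array([ 2.36743608e-04, -4.91293859e+01, -4.04054197e-01, -3.12526238e+01,
       -6.40494190e-02,  4.36104834e-02,  1.77113243e-04]), 'tool_pos': array([ 0.21464938, -0.61309181,  0.29116946]), 'tool_rot': array([-1.79891982e+02,  3.44928682e-03,  1.93011019e+01]), 'force': array([-0.87756514,  0.20483005,  0.62154857]), 'wrist_torque': array([-0.00064265, -0.02023712,  0.02791628]), 'grip_width': 0.0870309718912499}
scene 573.3603879922508 316.9450096684276 237.1670222136425 [[-0.37475577  0.50229868 -0.77926514  1.51722599]
 [ 0.92711233  0.19889419 -0.31765364  0.43058805]
 [-0.00456569 -0.84150885 -0.54022404  0.74882918]
 [ 0.          0.          0.          1.        ]]
top 462.61196305477256 317.89697136113193 235.5392405429609 [[-0.01855107 -0.99764855  0.06597896  0.53391753]
 [-0.99973029  0.01943099  0.01271973  0.01596351]
 [-0.01397186 -0.0657252  -0.99773994  1.29936181]
 [ 0.          0.          0.          1.        ]]
wrist 371.64829954431775 319.2979571146712 238.43575607188637 [[ 0.33079269 -0.90859886 -0.25499864  0.28509635]
 [-0.94370287 -0.31878569 -0.08832087 -0.58856016]
 [-0.00104168  0.26985884 -0.96289933  0.38476026]
 [ 0.          0.          0.          1.        ]]
```

View pics/scene0.png

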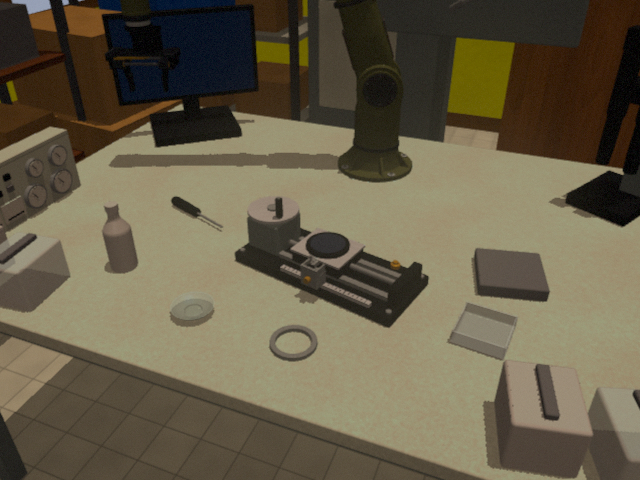

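View pics/top0.png

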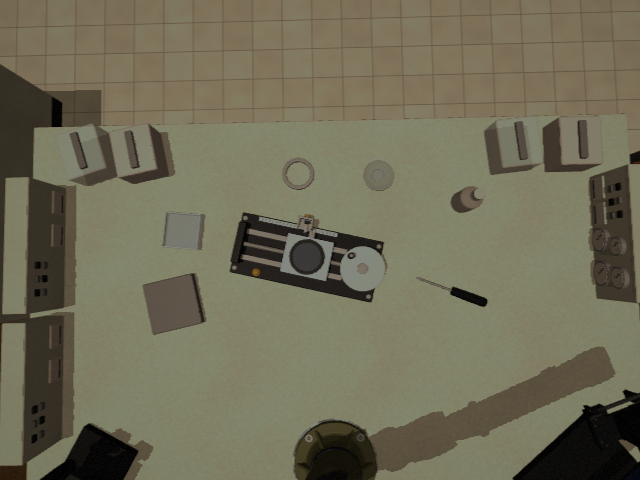

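View pics/wrist0.png

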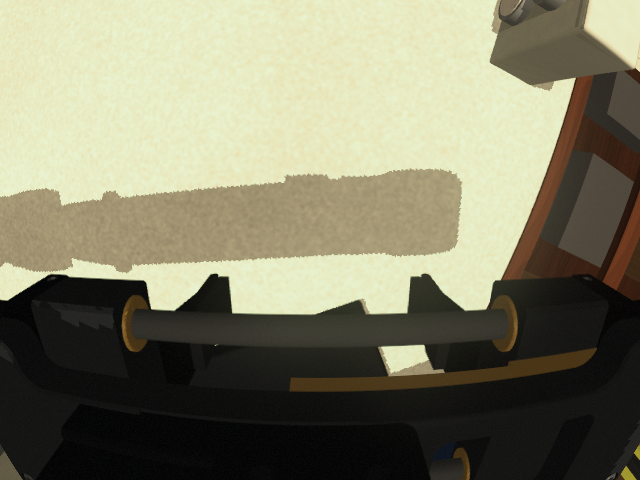

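```bash
cat > h.py <<'E'
from cell import *
import numpy as np, cv2
def ray(p,u,v):
    T=p["world_from_camera"]; d=T[:3,:3]@np.array([(u-p["cx"])/p["fx"],(v-p["cy"])/p["fy"],1]); return T[:3,3],d
def atz(p,u,v,z):
    o,d=ray(p,u,v); return o+d*(z-o[2])/d[2]
def proj(p,X):
    T=p["world_from_camera"]; c=T[:3,:3].T@(np.array(X)-T[:3,3]); return p["fx"]*c[0]/c[2]+p["cx"],p["fy"]*c[1]/c[2]+p["cy"]
def tri(rs):
    A=np.zeros((3,3));b=np.zeros(3)
    for o,d in rs:
        d=d/np.linalg.norm(d);M=np.eye(3)-np.outer(d,d);A+=M;b+=M@o
    return np.linalg.solve(A,b)
E
python3 - <<'E'
from h import *
t=read_camera("top"); s=read_camera("scene")
for n in ["handle","crank_axis","crank","carriage","pin","catch","stage_base"]:
    for nm,p in (("top",t),("scene",s)):
        for m in masks_of(n,p)[:2]:
            ys,xs=np.nonzero(m["pixels"]); r=cv2.minAreaRect(np.stack([xs,ys],1).astype(np.float32))
            print(n,nm,round(m["confidence"],2),m["bbox"],"c",xs.mean().round(1),ys.mean().round(1),len(xs),"rect",np.round(r[0],1),np.round(r[1],1),round(r[2],1))
for nm,p,(x0,y0,x1,y1) in (("top",t,(220,195,400,315)),("scene",s,(220,180,440,330))):
    cv2.imwrite(f"pics/{nm}z.png",cv2.resize(p["img"][y0:y1,x0:x1],None,fx=3.6,fy=3.6,interpolation=cv2.INTER_CUBIC))
E
```

```text
handle scene 0.5 [267.7, 323.4, 316.9, 360.8] c 293.1 343.3 770 rect [292.5 342.5] [35. 47.] 90.0
crank_axis top 0.86 [229.9, 214.1, 383.9, 303.3] c 307.2 257.2 9063 rect [308.4 257.5] [153.8  62.7] 11.9
crank_axis top 0.39 [338.9, 244.9, 384.5, 292.2] c 361.7 268.3 1607 rect [362. 268.] [44. 44.] 90.0
crank_axis scene 0.91 [232.9, 198.8, 427.7, 325.5] c 326.7 263.0 11529 rect [330.6 260. ] [195.8  79.6] 23.8
crank top 0.81 [341.3, 246.3, 385.1, 291.4] c 361.9 268.2 1636 rect [362. 268.] [44. 44.] 90.0
crank scene 0.73 [249.4, 196.2, 298.9, 227.9] c 271.9 210.3 1199 rect [272.4 210.4] [28.4 51.6] 81.3
crank scene 0.53 [275.3, 197.4, 282.5, 221.2] c 278.1 208.1 134 rect [278.5 207.5] [19.  7.] 90.0
carriage top 0.76 [279.0, 232.5, 332.9, 281.6] c 306.2 256.0 1928 rect [306.6 253.8] [49.4 44.9] 11.9
carriage scene 0.69 [290.3, 229.2, 363.6, 278.2] c 327.9 251.5 2173 rect [326.  251.5] [69.1 42.7] 22.8
pin top 0.65 [279.9, 233.1, 334.8, 282.1] c 306.3 256.3 1830 rect [307.2 254.2] [47.1 45.4] 14.0
pin scene 0.94 [292.3, 229.0, 362.6, 280.1] c 327.9 251.4 2129 rect [326.3 251.8] [69.1 41.8] 22.8
catch top 0.53 [296.2, 210.2, 311.8, 231.7] c 304.4 222.2 172 rect [304.9 221.7] [15.7 15.9] 6.3
catch scene 0.64 [300.6, 257.1, 327.4, 287.2] c 311.7 274.9 538 rect [312.5 273.5] [29. 25.] 90.0
stage_base top 0.9 [229.6, 211.9, 385.6, 302.6] c 307.5 257.2 9018 rect [308.4 257. ] [154.2  62.8] 12.0
stage_base scene 0.96 [234.4, 198.8, 428.5, 328.1] c 326.8 262.8 11133 rect [330.6 259.8] [194.8  79.1] 24.3
stage_base scene 0.42 [449.7, 303.6, 516.9, 357.8] c 483.1 330.1 2546 rect [482.5 329.5] [58.5 46.2] 17.7
```

View pics/topz.png

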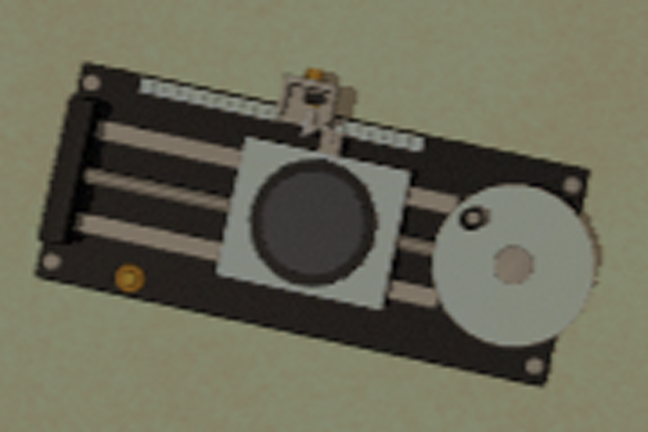

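View pics/scenez.png

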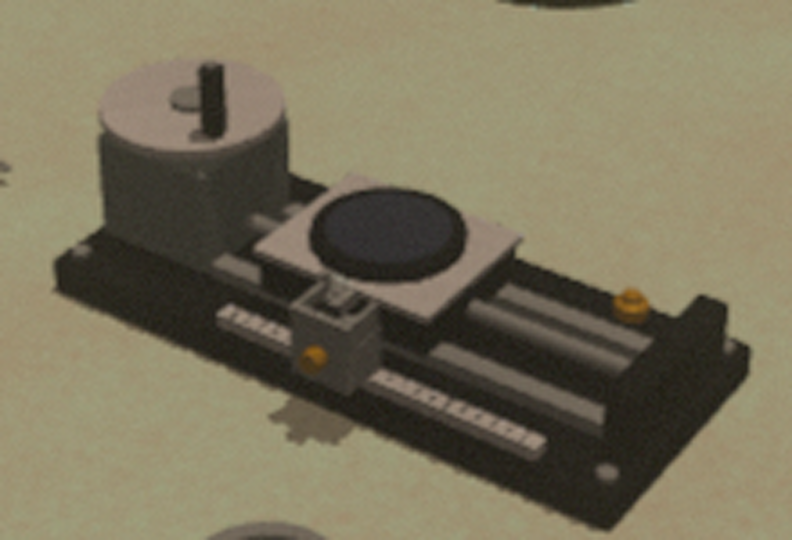

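```bash
python3 - <<'E'
from h import *
t=read_camera("top"); s=read_camera("scene")
# disc top: fit ellipse on bright mask in top
m=[a for a in masks_of("crank",t)][0]
print("conf",m["confidence"])
c,_=cv2.findContours(m["pixels"].astype(np.uint8),cv2.RETR_EXTERNAL,cv2.CHAIN_APPROX_NONE)
e=cv2.fitEllipse(max(c,key=len)); print("ell",e)
C=atz(t,*e[0],0.115); print("axis",C, "r px->m",(e[1][0]/2)/t["fx"]*(1.3-.115),(e[1][1]/2)/t["fx"]*(1.3-.115))
# brightness-based fit
g=t["img"].max(2)
x0,y0=330,235
sub=g[y0:305,x0:400]; cv2.imwrite("pics/disc.png",cv2.resize(t["img"][y0:305,x0:400],None,fx=8,fy=8,interpolation=cv2.INTER_NEAREST))
x0,y0=240,185
cv2.imwrite("pics/sdisc.png",cv2.resize(s["img"][185:255,240:320],None,fx=8,fy=8,interpolation=cv2.INTER_NEAREST))
# hub/handle scene
m=masks_of("crank",s)
for a in m:
    c,_=cv2.findContours(a["pixels"].astype(np.uint8),cv2.RETR_EXTERNAL,cv2.CHAIN_APPROX_NONE)
    print(a["confidence"],a["bbox"])
# base
m=masks_of("stage_base",t)[0]; ys,xs=np.nonzero(m["pixels"])
r=cv2.minAreaRect(np.stack([xs,ys],1).astype(np.float32)); b=cv2.boxPoints(r)
B=[atz(t,*q,0.025) for q in b]; print(np.round(B,4)); print([np.linalg.norm(B[i]-B[i-1]).round(4) for i in range(4)])
print("proj axis scene",proj(s,C))
for n in ["bottle","dish","driver","chuck_ring"]:
    for a in masks_of(n,t)[:1]: print(n,a["confidence"],a["bbox"],atz(t,(a["bbox"][0]+a["bbox"][2])/2,(a["bbox"][1]+a["bbox"][3])/2,0.0))
E
```

```text
conf 0.85
ell ((361.7964172363281, 268.2182312011719), (44.239845275878906, 44.56251907348633), 170.04673767089844)
axis [ 0.52653611 -0.07935197  0.115     ] r px->m 0.0566611121616299 0.057074383413458205
0.77 [248.2, 196.9, 294.9, 227.1]
[[ 0.5224  0.2857  0.025 ]
 [ 0.6932  0.2474  0.025 ]
 [ 0.5944 -0.1674  0.025 ]
 [ 0.426  -0.1259  0.025 ]]
[np.float64(0.4228), np.float64(0.175), np.float64(0.4263), np.float64(0.1734)]
proj axis scene (np.float64(272.6489475819524), np.float64(207.66652090137862))
bottle 0.74 [453.3, 186.5, 482.9, 210.8] [ 0.71572974 -0.39250232  0.        ]
dish 0.78 [362.6, 161.3, 397.0, 191.4] [ 0.78448442 -0.14598774  0.        ]
driver 0.73 [421.9, 279.2, 486.6, 308.2] [ 0.45041354 -0.34357417  0.        ]
chuck_ring 0.7 [361.9, 161.2, 395.6, 188.8] [ 0.78841348 -0.14312338  0.        ]
```

View pics/disc.png

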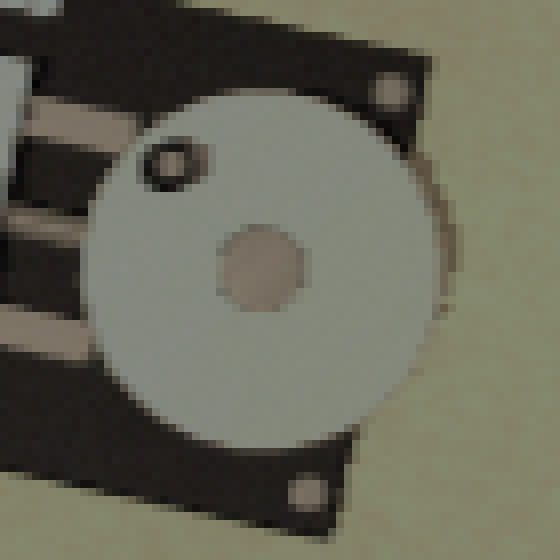

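View pics/sdisc.png

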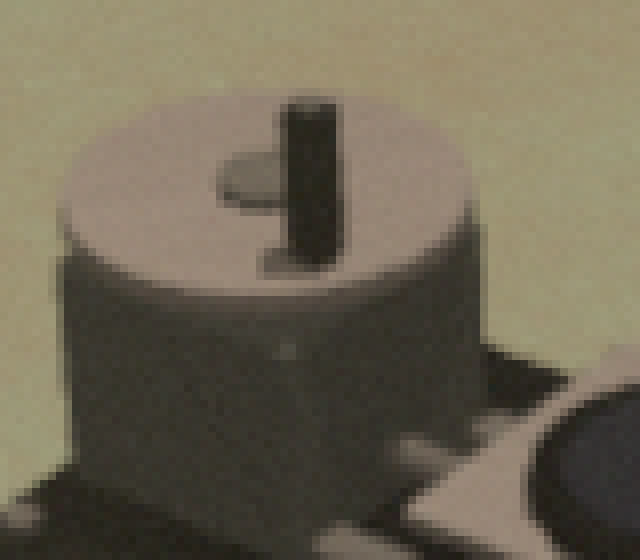

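```bash
python3 - <<'E'
from h import *
t=read_camera("top"); s=read_camera("scene")
C=atz(t,362.4,268.5,.115); Hb=atz(t,362.6,268.4,.119); print("axis",C,Hb)
H=atz(t,351.2,255.6,.162); Hs=atz(s,278.9,198.5,.162); print("handle",H,Hs,tri([ray(t,351.2,255.6),ray(s,278.9,198.5)]))
# disc ellipse in scene: left edge (63,200)?, right(475,200), top 93, bottom ~290
print("scene disc edges", [proj(s,C+np.array([.058*np.cos(a),.058*np.sin(a),0])) for a in np.radians([0,90,180,270])])
for h in(H,Hs): d=h-C; print(np.hypot(*d[:2]),np.degrees(np.arctan2(d[1],d[0])))
E
```

```text
axis [ 0.525791   -0.08087153  0.115     ] [ 0.52606255 -0.08105846  0.119     ]
handle [ 0.55819709 -0.05036095  0.162     ] [ 0.55983761 -0.04622166  0.162     ] [ 0.5575929  -0.04905508  0.16032827]
scene disc edges [(np.float64(260.4234776074688), np.float64(219.8505703817292)), (np.float64(296.0114232970085), np.float64(212.20503266864)), (np.float64(283.1308046670342), np.float64(195.77608893171157)), (np.float64(249.02391840904713), np.float64(202.70684549038398))]
0.044508987233621226 43.27435872880579
0.04857761565055873 45.50313891624235
```

Emit:
carry_out:
  increments: "1 0 0 0 0 0 10; 1 0 0 0 0 0 9.3; 1 0.026 -0.043 0 0 0 0; 1 0.026 -0.043 0 0 0 0; 1 0.026 -0.043 0 0 0 0; 1 0.026 -0.043 0 0 0 0; 1 0 0 0 0 0 0"
  force: 22

```text
time_s: 2.38
tool_pos: [0.3236, -0.4382, 0.2919]
tool_rot: [179.9, -0.0, -0.7]
force: [-0.6, -0.7, 0.3]
grip_width: 0.0869
```

Emit:
carry_out:
  increments: "1 0.026 -0.043 0 0 0 -0.7; 1 0.026 -0.043 0 0 0 0; 1 0.026 -0.043 0 0 0 0; 1 0.026 -0.043 0 0 0 0; 1 0.026 -0.043 0 0 0 0; 1 0.026 -0.043 0 0 0 0; 1 0.026 -0.043 0 0 0 0; 1 0.026 -0.043 0 0 0 0; 1 0.026 -0.043 0 0 0 0; 1 0 0 0 0 0 0; 1 0 0 0 0 0 0"

```text
time_s: 3.75
tool_pos: [0.5663, -0.0554, 0.2917]
tool_rot: [179.5, -0.3, -1.1]
force: [0.4, -0.6, -0.1]
grip_width: 0.0869
```

```bash
python3 - <<'E'
from h import *
print(get_obs()["tool_pos"],get_obs()["tool_rot"],get_obs()["qpos"])
p=read_camera("wrist"); cv2.imwrite("pics/w1.png",p["img"]); print(p["world_from_camera"])
for n in ("handle","crank","pin","catch"):
    for m in masks_of(n,p)[:2]: print(n,m["confidence"],m["bbox"])
def wproj(X):
    T=p["world_from_camera"]; c=T[:3,:3].T@(np.array(X)-T[:3,3]); th=np.arccos(c[2]/np.linalg.norm(c)); r=p["fx"]*th; q=c[:2]/np.linalg.norm(c[:2]); return r*q+[p["cx"],p["cy"]]
print(wproj([.558,-.05,.162]),wproj([.526,-.081,.119]))
E
```

```text
[ 0.56625862 -0.05538387  0.29165155] [179.50804993  -0.26562391  -1.10783066] [ 30.25519897  10.48610865 -31.06592421  94.33173995   6.05598253
  76.47849738 -92.89085291]
[[-0.01903103 -0.96399264 -0.26524707  0.64041485]
 [-0.99978057  0.02067133 -0.00339368 -0.05580901]
 [ 0.00875449  0.26512428 -0.9641745   0.38549413]
 [ 0.          0.          0.          1.        ]]
handle 0.8 [297.3, 239.7, 319.6, 281.0]
crank 0.75 [274.4, 214.1, 422.2, 316.6]
pin 0.64 [124.5, 161.4, 263.0, 298.8]
catch 0.87 [149.1, 107.5, 211.2, 156.7]
[309.62118538 270.16183162] [351.38981467 288.59350754]
```

View pics/w1.png

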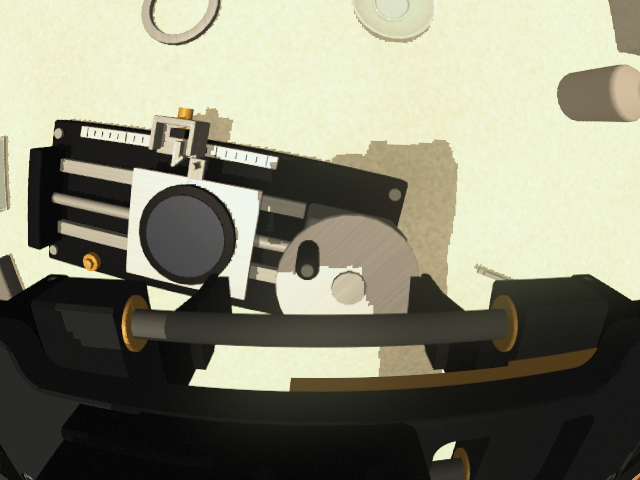

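Emit:
carry_out:
  increments: "1 -0.008 -0.006 0.03 0.5 -0.3 -1.1; 1 0 0 0.02 0 0 0; 1 0 0 0 0 0 0; 1 0 0 0 0 0 0"

```text
time_s: 4.5
tool_pos: [0.558, -0.0525, 0.2426]
tool_rot: [179.9, -0.2, -0.3]
force: [0.1, 0.6, -0.0]
grip_width: 0.087
```

Emit:
carry_out:
  increments: "1 0 -0.0035 0.02 0 -0.2 -0.3; 1 0 0 0.015 0 0 0; 1 0 0 0.012 0 0 0; 1 0 0 0 0 0 0; 1 0 0 0 0 0 0"

```text
time_s: 5.12
tool_pos: [0.5585, -0.0489, 0.1931]
tool_rot: [179.9, -0.0, -0.0]
force: [1.2, -0.1, 1.1]
grip_width: 0.0869
```

```bash
python3 - <<'E'
from h import *
o=get_obs();print(o["tool_pos"],o["tool_rot"],o["force"])
p=read_camera("wrist"); cv2.imwrite("pics/w2.png",p["img"])
E
```

```text
[ 0.55853277 -0.04894997  0.193148  ] [ 1.79913198e+02 -1.81121060e-03 -1.07394415e-02] [ 1.18064821 -0.06514339  1.06138386]
```

View pics/w2.png

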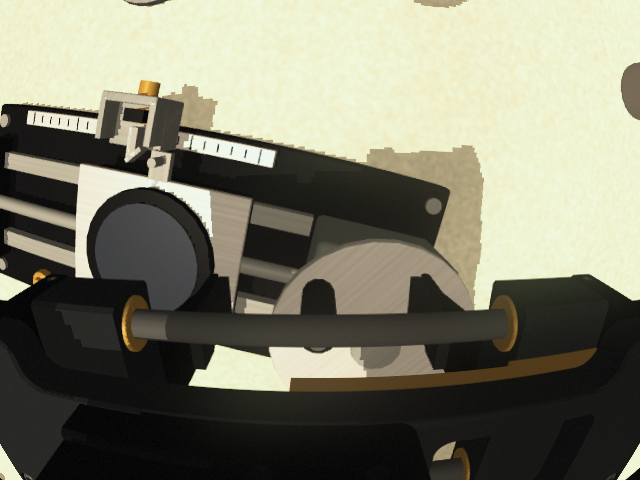

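Emit:
carry_out:
  increments: "0 0 0 0 0 0 0; 0 0 0 0 0 0 0; 0 0 0 0 0 0 0; 0 0 0 0 0 0 0; 0 0 0 0 0 0 0; 0 0 0 0 0 0 0; 0 0 0 0 0 0 0; 0 0 0 0 0 0 0"
  force: 22

```text
time_s: 6.18
tool_pos: [0.5592, -0.0489, 0.1945]
tool_rot: [179.9, -0.1, -0.0]
force: [-0.3, -0.1, -0.8]
grip_width: 0.0152
```

```bash
python3 - <<'E'
from h import *
o=get_obs();print(o)
p=read_camera("wrist"); cv2.imwrite("pics/w3.png",p["img"])
E
```

```text
{'time_s': 6.175, 'qpos': array([ 29.59608787,  13.99298285, -31.04910608, 102.13689465,
         7.97067751,  65.8771446 , -93.97712871]), 'joint_velocities': array([-0.00964663,  0.00940448, -0.08244119, -0.09667993, -0.14057183,
       -0.09409963,  0.01059031]), 'effort': array([ 7.26813041e-01, -3.84317887e+01, -3.04068200e+00, -2.86517107e+01,
        1.81630128e-01,  1.80606027e-01, -2.01864714e-03]), 'tool_pos': array([ 0.55923779, -0.04893623,  0.1945159 ]), 'tool_rot': array([ 1.79895420e+02, -1.42887214e-01, -2.39554950e-02]), 'force': array([-0.30898285, -0.11303423, -0.80403068]), 'wrist_torque': array([-0.06683141, -0.02276465,  0.00589336]), 'grip_width': 0.015234023351746666}
```

View pics/w3.png

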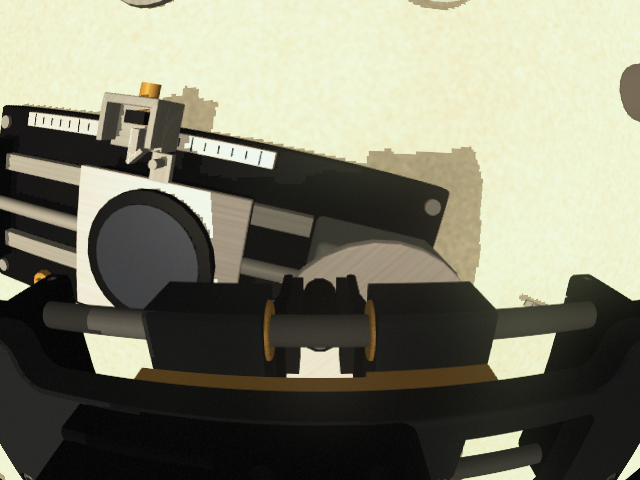

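```bash
cat > plan.py <<'E'
from h import *
import sys
step=float(sys.argv[1]); n=int(sys.argv[2]); C=np.array([float(sys.argv[3]),float(sys.argv[4])]) if len(sys.argv)>4 else np.array([.526,-.0805])
o=get_obs(); P=o["tool_pos"][:2]; F=o["force"]; d=P-C; a=np.arctan2(d[1],d[0]); r=np.hypot(*d)
er=d/r; et=np.array([er[1],-er[0]])
print("t",o["time_s"],"pos",np.round(o["tool_pos"],4),"rot",np.round(o["tool_rot"],2),"ang",np.degrees(a).round(1),"r",r.round(4),"F",F.round(1),"Frad",(F[:2]@er).round(1),"Fcw",(F[:2]@et).round(1),"grip",round(o["grip_width"],4))
q=C+.045*er
rows=[]
for k in range(n):
    b=a-np.radians(step*(k+1)); q2=C+.045*np.array([np.cos(b),np.sin(b)]); w=q2-q; q=q2
    rows.append(f"0 {w[0]:.4f} {-w[1]:.4f} 0 0 0 0")
print("; ".join(rows))
E
python3 plan.py 5 6
```

```text
t 6.225 pos [ 0.5592 -0.049   0.1945] rot [ 1.7989e+02 -1.4000e-01 -2.0000e-02] ang 43.5 r 0.0458 F [ 0.3  0.3 -0.3] Frad 0.4 Fcw 0.0 grip 0.0153
0 0.0026 0.0030 0 0 0 0; 0 0.0023 0.0032 0 0 0 0; 0 0.0020 0.0034 0 0 0 0; 0 0.0017 0.0035 0 0 0 0; 0 0.0014 0.0037 0 0 0 0; 0 0.0011 0.0038 0 0 0 0
```

Emit:
carry_out:
  increments: "0 0.0026 0.003 0 0 0 0; 0 0.0023 0.0032 0 0 0 0; 0 0.002 0.0034 0 0 0 0; 0 0.0017 0.0035 0 0 0 0; 0 0.0014 0.0037 0 0 0 0; 0 0.0011 0.0038 0 0 0 0"

```text
time_s: 6.98
tool_pos: [0.5697, -0.0681, 0.1942]
tool_rot: [-179.9, 0.1, 0.0]
force: [-3.6, 8.1, 3.7]
grip_width: 0.0154
```

```bash
python3 plan.py 8 10
```

```text
t 6.975 pos [ 0.5697 -0.0681  0.1942] rot [-1.7986e+02  1.0000e-01  4.0000e-02] ang 15.8 r 0.0455 F [-3.6  8.1  3.7] Frad -1.3 Fcw -8.7 grip 0.0154
0 0.0013 0.0061 0 0 0 0; 0 0.0004 0.0063 0 0 0 0; 0 -0.0005 0.0063 0 0 0 0; 0 -0.0013 0.0061 0 0 0 0; 0 -0.0022 0.0059 0 0 0 0; 0 -0.0030 0.0055 0 0 0 0; 0 -0.0037 0.0051 0 0 0 0; 0 -0.0044 0.0045 0 0 0 0; 0 -0.0050 0.0038 0 0 0 0; 0 -0.0054 0.0031 0 0 0 0
```

Emit:
carry_out:
  increments: "0 0.0013 0.0061 0 0 0 0; 0 0.0004 0.0063 0 0 0 0; 0 -0.0005 0.0063 0 0 0 0; 0 -0.0013 0.0061 0 0 0 0; 0 -0.0022 0.0059 0 0 0 0; 0 -0.003 0.0055 0 0 0 0; 0 -0.0037 0.0051 0 0 0 0; 0 -0.0044 0.0045 0 0 0 0; 0 -0.005 0.0038 0 0 0 0; 0 -0.0054 0.0031 0 0 0 0"

```text
time_s: 8.22
tool_pos: [0.5665, -0.0777, 0.1958]
tool_rot: [-176.7, -2.8, 2.1]
force: [14.2, 6.7, -11.2]
grip_width: 0.0156
```

```bash
python3 plan.py 8 12
```

```text
t 8.225 pos [ 0.5665 -0.0777  0.1958] rot [-176.72   -2.78    2.08] ang 4.0 r 0.0406 F [ 14.2   6.7 -11.2] Frad 14.7 Fcw -5.7 grip 0.0156
0 -0.0000 0.0063 0 0 0 0; 0 -0.0009 0.0062 0 0 0 0; 0 -0.0017 0.0060 0 0 0 0; 0 -0.0026 0.0057 0 0 0 0; 0 -0.0033 0.0053 0 0 0 0; 0 -0.0040 0.0048 0 0 0 0; 0 -0.0047 0.0042 0 0 0 0; 0 -0.0052 0.0035 0 0 0 0; 0 -0.0056 0.0027 0 0 0 0; 0 -0.0060 0.0019 0 0 0 0; 0 -0.0062 0.0011 0 0 0 0; 0 -0.0063 0.0002 0 0 0 0
```

```bash
cat > plan.py <<'E'
from h import *
import sys
from scipy.spatial.transform import Rotation as Ro
# args: step_deg n [gain]
step=float(sys.argv[1]); n=int(sys.argv[2]); C=np.array([.526,-.0805])
o=get_obs(); R=Ro.from_euler("xyz",o["tool_rot"],degrees=True); T=o["tool_pos"]; G=T+R.apply([0,0,.051]); F=o["force"]
d=G[:2]-C; a=np.arctan2(d[1],d[0]); r=np.hypot(*d); er=d/r; et=np.array([er[1],-er[0]])
print("t",o["time_s"],"G",np.round(G,4),"rot",np.round(o["tool_rot"],2),"ang",np.degrees(a).round(1),"r",r.round(4),"F",F.round(1),"Frad",(F[:2]@er).round(1),"Fcw",(F[:2]@et).round(1),"M",o["wrist_torque"].round(2),"grip",round(o["grip_width"],4))
D=Ro.from_euler("xyz",[180,0,0],degrees=True)
rv=(R.inv()*D).as_rotvec(degrees=True)
# TCP shift so that grasp point stays while upright at z 0.143
Tn=np.array([*(C+.045*er),.143])+[0,0,.051]; sh=R.inv().apply(Tn-T)
print("upright: 0",*np.round(sh,4),*np.round(rv,1))
rows=[]
for k in range(n):
    b=a-np.radians(step*(k+.5)); L=.045*np.radians(step); rows.append(f"0 {L*np.sin(b):.4f} {L*np.cos(b):.4f} 0 0 0 0")
print("; ".join(rows))
E
python3 plan.py 5 2
```

```text
t 8.225 G [ 0.5689 -0.0747  0.1449] rot [-176.72   -2.78    2.08] ang 7.7 r 0.0433 F [ 14.2   6.7 -11.2] Frad 15.0 Fcw -4.7 M [ 0.56 -2.82 -0.13] grip 0.0156
upright: 0 0.0041 -0.003 0.0021 -3.3 -2.7 2.2
0 0.0004 0.0039 0 0 0 0; 0 0.0000 0.0039 0 0 0 0
```

Emit:
carry_out:
  increments: "0 0.002 -0.0015 0.001 -1.6 -1.4 1.1; 0 0.002 -0.0015 0.001 -1.6 -1.3 1.1; 0 0 0 0 0 0 0"

```text
time_s: 8.6
tool_pos: [0.5705, -0.0731, 0.1943]
tool_rot: [-179.9, 0.1, 0.0]
force: [-2.5, 0.7, 2.4]
grip_width: 0.0155
```

```bash
python3 plan.py 5 2
```

```text
t 8.6 G [ 0.5704 -0.073   0.1433] rot [-1.7993e+02  1.1000e-01  2.0000e-02] ang 9.5 r 0.045 F [-2.5  0.7  2.4] Frad -2.4 Fcw -1.1 M [ 0.13  0.68 -0.  ] grip 0.0155
upright: 0 -0.0001 -0.0001 0.0003 -0.1 0.1 0.0
0 0.0005 0.0039 0 0 0 0; 0 0.0001 0.0039 0 0 0 0
```

Emit:
carry_out:
  increments: "0 0.001 0.008 0 0 0 0; 0 0 0.008 0 0 0 0"

```text
time_s: 8.85
tool_pos: [0.571, -0.0811, 0.1943]
tool_rot: [-179.2, 0.2, 0.3]
force: [-2.9, 9.7, 3.2]
grip_width: 0.0155
```

```bash
python3 plan.py 5 2
```

```text
t 8.85 G [ 0.5708 -0.0804  0.1433] rot [-179.24    0.23    0.35] ang 0.1 r 0.0448 F [-2.9  9.7  3.2] Frad -2.9 Fcw -9.7 M [ 2.03  0.48 -0.03] grip 0.0155
upright: 0 -0.0 -0.0007 0.0003 -0.8 0.2 0.3
0 -0.0002 0.0039 0 0 0 0; 0 -0.0005 0.0039 0 0 0 0
```

```bash
cat >> plan.py <<'E'
def gen(L,adv,n,sgn=1,w=.4):
    out=[]
    for k in range(n):
        b=a-sgn*np.radians(adv*(k+.5)); u=sgn*np.array([np.sin(b),np.cos(b)])
        t=w*np.array([-u[1],u[0],0]); s=np.array([*(L*u),0])
        if k==0: t=t+rv; s=s+sh
        out.append("0 %.4f %.4f %.4f %.1f %.1f %.1f"%(*s,*t))
    return "; ".join(out)
if len(sys.argv)>3:
    print("GEN",gen(float(sys.argv[3]),float(sys.argv[4]),int(sys.argv[5]),int(sys.argv[6])))
E
python3 plan.py 5 1 0.010 7 8 1
```

```text
t 8.85 G [ 0.5708 -0.0804  0.1433] rot [-179.24    0.23    0.35] ang 0.1 r 0.0448 F [-2.9  9.7  3.2] Frad -2.9 Fcw -9.7 M [ 2.03  0.48 -0.03] grip 0.0155
upright: 0 -0.0 -0.0007 0.0003 -0.8 0.2 0.3
0 -0.0002 0.0039 0 0 0 0
GEN 0 -0.0006 0.0093 0.0003 -1.2 0.2 0.3; 0 -0.0018 0.0098 0.0000 -0.4 -0.1 0.0; 0 -0.0030 0.0095 0.0000 -0.4 -0.1 0.0; 0 -0.0041 0.0091 0.0000 -0.4 -0.2 0.0; 0 -0.0052 0.0085 0.0000 -0.3 -0.2 0.0; 0 -0.0062 0.0078 0.0000 -0.3 -0.2 0.0; 0 -0.0071 0.0070 0.0000 -0.3 -0.3 0.0; 0 -0.0079 0.0061 0.0000 -0.2 -0.3 0.0
```

Emit:
carry_out:
  increments: "0 -0.0006 0.0093 0.0003 -1.2 0.2 0.3; 0 -0.0018 0.0098 0 -0.4 -0.1 0; 0 -0.003 0.0095 0 -0.4 -0.1 0; 0 -0.0041 0.0091 0 -0.4 -0.2 0; 0 -0.0052 0.0085 0 -0.3 -0.2 0; 0 -0.0062 0.0078 0 -0.3 -0.2 0"

```text
time_s: 9.6
tool_pos: [0.5588, -0.1087, 0.1949]
tool_rot: [180.0, -0.3, 1.1]
force: [5.3, 6.2, -4.1]
grip_width: 0.015
```

```bash
python3 plan.py 5 1 0.010 7 8 1
```

```text
t 9.6 G [ 0.5591 -0.1088  0.1439] rot [179.99  -0.33   1.15] ang -40.5 r 0.0435 F [ 5.3  6.2 -4.1] Frad 0.0 Fcw -8.2 M [ 1.66 -1.39  0.  ] grip 0.015
upright: 0 0.0014 0.001 0.0009 0.0 -0.3 1.1
0 -0.0027 0.0029 0 0 0 0
GEN 0 -0.0055 0.0082 0.0009 -0.3 -0.6 1.1; 0 -0.0078 0.0063 0.0000 -0.3 -0.3 0.0; 0 -0.0085 0.0053 0.0000 -0.2 -0.3 0.0; 0 -0.0091 0.0042 0.0000 -0.2 -0.4 0.0; 0 -0.0095 0.0031 0.0000 -0.1 -0.4 0.0; 0 -0.0098 0.0019 0.0000 -0.1 -0.4 0.0; 0 -0.0100 0.0007 0.0000 -0.0 -0.4 0.0; 0 -0.0100 -0.0005 0.0000 0.0 -0.4 0.0
```

Emit:
carry_out:
  increments: "0 -0.0055 0.0082 0.0009 -0.3 -0.6 1.1; 0 -0.0078 0.0063 0 -0.3 -0.3 0; 0 -0.0085 0.0053 0 -0.2 -0.3 0; 0 -0.0091 0.0042 0 -0.2 -0.4 0; 0 -0.0095 0.0031 0 -0.1 -0.4 0; 0 -0.0098 0.0019 0 -0.1 -0.4 0; 0 -0.01 0.0007 0 0 -0.4 0; 0 -0.01 -0.0005 0 0 -0.4 0"

```text
time_s: 10.6
tool_pos: [0.513, -0.1228, 0.1949]
tool_rot: [-179.8, -1.0, 0.9]
force: [10.8, 2.3, -8.4]
grip_width: 0.0158
```

```bash
python3 plan.py 5 1 0.010 7 8 1
```

```text
t 10.6 G [ 0.5139 -0.1226  0.1439] rot [-179.8    -0.96    0.85] ang -106.1 r 0.0438 F [10.8  2.3 -8.4] Frad -5.2 Fcw -9.7 M [ 0.53 -2.2  -0.01] grip 0.0158
upright: 0 0.0005 0.001 0.0009 -0.2 -1.0 0.9
0 -0.0037 -0.0013 0 0 0 0
GEN 0 -0.0089 -0.0024 0.0009 -0.1 -1.3 0.9; 0 -0.0089 -0.0045 0.0000 0.2 -0.4 0.0; 0 -0.0083 -0.0055 0.0000 0.2 -0.3 0.0; 0 -0.0076 -0.0065 0.0000 0.3 -0.3 0.0; 0 -0.0067 -0.0074 0.0000 0.3 -0.3 0.0; 0 -0.0058 -0.0082 0.0000 0.3 -0.2 0.0; 0 -0.0048 -0.0088 0.0000 0.4 -0.2 0.0; 0 -0.0036 -0.0093 0.0000 0.4 -0.1 0.0
```

Emit:
carry_out:
  increments: "0 -0.0089 -0.0024 0.0009 -0.1 -1.3 0.9; 0 -0.0089 -0.0045 0 0.2 -0.5 0; 0 -0.0083 -0.0055 0 0.2 -0.4 0; 0 -0.0076 -0.0065 0 0.3 -0.4 0; 0 -0.0067 -0.0074 0 0.3 -0.3 0; 0 -0.0058 -0.0082 0 0.3 -0.2 0; 0 -0.0048 -0.0088 0 0.4 -0.2 0; 0 -0.0036 -0.0093 0 0.4 -0.1 0"

```text
time_s: 11.6
tool_pos: [0.4798, -0.0891, 0.1947]
tool_rot: [-179.2, -1.5, -0.6]
force: [6.1, -8.1, -8.5]
grip_width: 0.0154
```

```bash
python3 plan.py 5 1 0.010 7 8 1
python3 - <<'E'
from h import *
p=read_camera("wrist"); cv2.imwrite("pics/w4.png",p["img"])
E
```

```text
t 11.6 G [ 0.4811 -0.0884  0.1437] rot [-179.21   -1.46   -0.57] ang -170.0 r 0.0456 F [ 6.1 -8.1 -8.5] Frad -4.6 Fcw -9.0 M [-2.03 -1.31 -0.11] grip 0.0154
upright: 0 0.0018 -0.0008 0.0008 -0.8 -1.5 -0.6
0 -0.0005 -0.0039 0 0 0 0
GEN 0 0.0007 -0.0107 0.0008 -0.4 -1.5 -0.6; 0 0.0001 -0.0100 0.0000 0.4 0.0 0.0; 0 0.0013 -0.0099 0.0000 0.4 0.1 0.0; 0 0.0025 -0.0097 0.0000 0.4 0.1 0.0; 0 0.0037 -0.0093 0.0000 0.4 0.1 0.0; 0 0.0048 -0.0088 0.0000 0.4 0.2 0.0; 0 0.0058 -0.0081 0.0000 0.3 0.2 0.0; 0 0.0068 -0.0074 0.0000 0.3 0.3 0.0
```

View pics/w4.png

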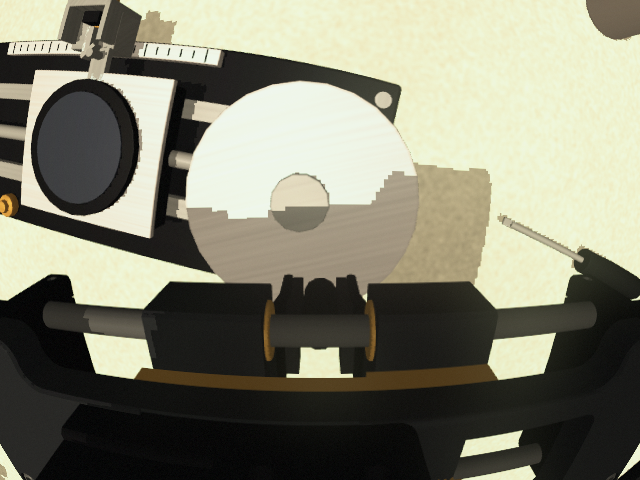

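Emit:
carry_out:
  increments: "0 0.0007 -0.0107 0.0008 -0.4 -1.5 -0.6; 0 0.0001 -0.01 0 0.4 0 0; 0 0.0013 -0.0099 0 0.4 0.1 0; 0 0.0025 -0.0097 0 0.4 0.1 0; 0 0.0037 -0.0093 0 0.4 0.1 0; 0 0.0048 -0.0088 0 0.4 0.2 0; 0 0.0058 -0.0081 0 0.3 0.2 0; 0 0.0068 -0.0074 0 0.3 0.3 0"

```text
time_s: 12.65
tool_pos: [0.4936, -0.0488, 0.1943]
tool_rot: [-179.6, 0.6, -1.3]
force: [-12.7, -2.9, 10.0]
grip_width: 0.0152
```

```bash
python3 plan.py 5 1 0.010 7.5 8 1
python3 - <<'E'
from h import *
p=read_camera("wrist"); cv2.imwrite("pics/w5.png",p["img"])
E
```

```text
t 12.65 G [ 0.493  -0.0484  0.1433] rot [-179.57    0.64   -1.33] ang 135.8 r 0.0461 F [-12.7  -2.9  10. ] Frad 7.1 Fcw -10.9 M [-0.74  2.57  0.03] grip 0.0152
upright: 0 0.0002 0.0003 0.0003 -0.4 0.6 -1.3
0 0.0029 -0.0027 0 0 0 0
GEN 0 0.0076 -0.0064 0.0003 -0.2 0.9 -1.3; 0 0.0082 -0.0057 0.0000 0.2 0.3 0.0; 0 0.0089 -0.0045 0.0000 0.2 0.4 0.0; 0 0.0094 -0.0033 0.0000 0.1 0.4 0.0; 0 0.0098 -0.0021 0.0000 0.1 0.4 0.0; 0 0.0100 -0.0008 0.0000 0.0 0.4 0.0; 0 0.0100 0.0005 0.0000 -0.0 0.4 0.0; 0 0.0098 0.0018 0.0000 -0.1 0.4 0.0
```

View pics/w5.png

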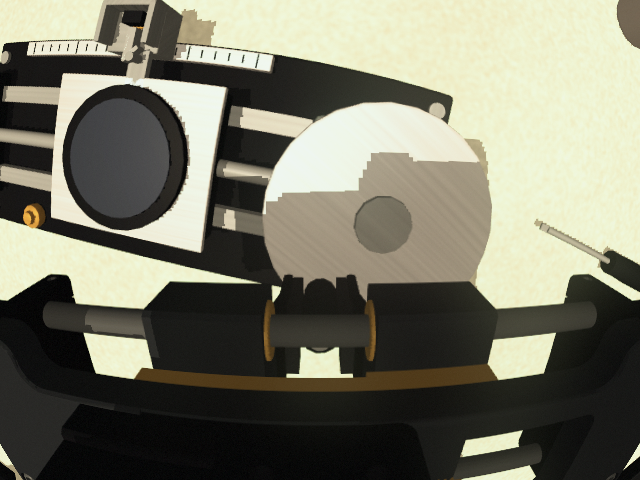

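Emit:
carry_out:
  increments: "0 0.0076 -0.0064 0.0003 -0.2 0.9 -1.3; 0 0.0082 -0.0057 0 0.2 0.3 0; 0 0.0089 -0.0045 0 0.2 0.4 0; 0 0.0094 -0.0033 0 0.1 0.4 0; 0 0.0098 -0.0021 0 0.1 0.4 0; 0 0.01 -0.0008 0 0 0.4 0; 0 0.01 0.0005 0 0 0.4 0; 0 0.0098 0.0018 0 -0.1 0.4 0"

```text
time_s: 13.7
tool_pos: [0.5475, -0.0387, 0.1937]
tool_rot: [179.8, 0.2, -0.4]
force: [-12.7, -0.1, 9.9]
grip_width: 0.0155
```

```bash
python3 plan.py 5 1 0.010 7 8 1
python3 - <<'E'
from h import *
p=read_camera("wrist"); cv2.imwrite("pics/w6.png",p["img"])
E
```

```text
t 13.7 G [ 0.5473 -0.0388  0.1427] rot [179.84   0.23  -0.44] ang 63.0 r 0.0468 F [-12.7  -0.1   9.9] Frad -5.9 Fcw -11.3 M [-0.06  2.82  0.02] grip 0.0155
upright: 0 -0.001 0.0017 -0.0002 0.2 0.2 -0.4
0 0.0034 0.0019 0 0 0 0
GEN 0 0.0076 0.0068 -0.0002 -0.0 0.6 -0.4; 0 0.0079 0.0061 0.0000 -0.2 0.3 0.0; 0 0.0071 0.0070 0.0000 -0.3 0.3 0.0; 0 0.0062 0.0078 0.0000 -0.3 0.2 0.0; 0 0.0052 0.0085 0.0000 -0.3 0.2 0.0; 0 0.0041 0.0091 0.0000 -0.4 0.2 0.0; 0 0.0030 0.0095 0.0000 -0.4 0.1 0.0; 0 0.0018 0.0098 0.0000 -0.4 0.1 0.0
```

View pics/w6.png

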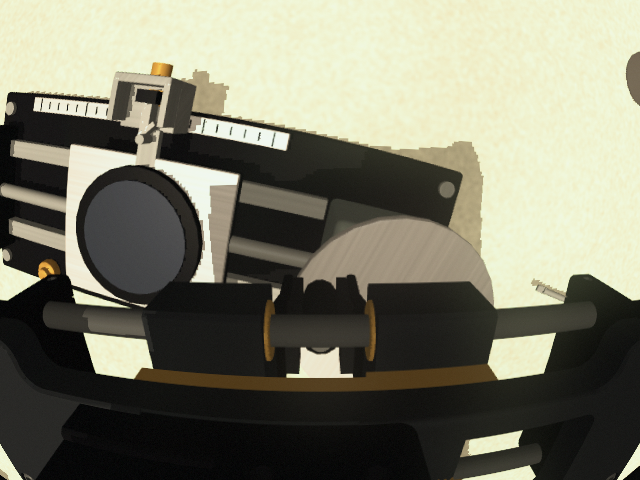

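```bash
python3 - <<'E'
import cv2,numpy as np
a=cv2.imread("pics/w3.png")[75:185,85:215]; b=cv2.imread("pics/w6.png")[55:165,85:215]
cv2.imwrite("pics/cmp.png",np.hstack([cv2.resize(x,None,fx=3,fy=3,interpolation=cv2.INTER_CUBIC) for x in (a,b)]))
E
```

View pics/cmp.png

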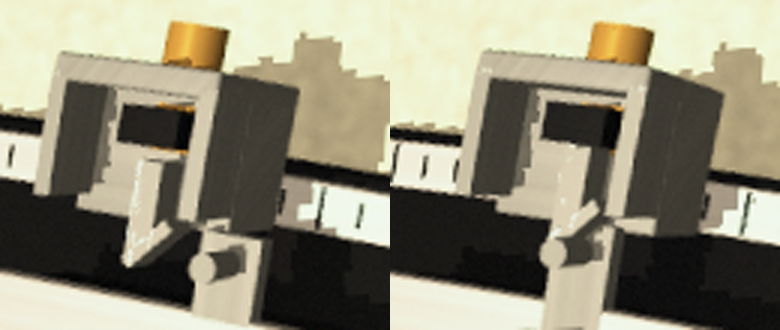

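Emit:
carry_out:
  increments: "0 0.0076 0.0068 -0.0002 0 0.6 -0.4; 0 0.0079 0.0061 0 -0.2 0.3 0; 0 0.0071 0.007 0 -0.3 0.3 0; 0 0.0062 0.0078 0 -0.3 0.2 0; 0 0.0052 0.0085 0 -0.3 0.2 0; 0 0.0041 0.0091 0 -0.4 0.2 0; 0 0.003 0.0095 0 -0.4 0.1 0; 0 0.0018 0.0098 0 -0.4 0.1 0"

```text
time_s: 14.75
tool_pos: [0.5724, -0.0827, 0.1937]
tool_rot: [179.4, 1.3, 0.6]
force: [-8.6, 10.1, 8.3]
grip_width: 0.0151
```

```bash
python3 plan.py 5 1 0.010 7 8 1
python3 - <<'E'
from h import *
p=read_camera("wrist"); cv2.imwrite("pics/w7.png",p["img"])
E
```

```text
t 14.75 G [ 0.5713 -0.0832  0.1427] rot [179.41   1.26   0.63] ang -3.4 r 0.0454 F [-8.6 10.1  8.3] Frad -9.2 Fcw -9.6 M [ 2.65  1.88 -0.06] grip 0.0151
upright: 0 -0.0015 0.0005 -0.0003 0.6 1.3 0.6
0 -0.0004 0.0039 0 0 0 0
GEN 0 -0.0027 0.0104 -0.0003 0.2 1.2 0.6; 0 -0.0024 0.0097 0.0000 -0.4 -0.1 0.0; 0 -0.0036 0.0093 0.0000 -0.4 -0.1 0.0; 0 -0.0047 0.0088 0.0000 -0.4 -0.2 0.0; 0 -0.0057 0.0082 0.0000 -0.3 -0.2 0.0; 0 -0.0067 0.0074 0.0000 -0.3 -0.3 0.0; 0 -0.0075 0.0066 0.0000 -0.3 -0.3 0.0; 0 -0.0083 0.0056 0.0000 -0.2 -0.3 0.0
```

View pics/w7.png

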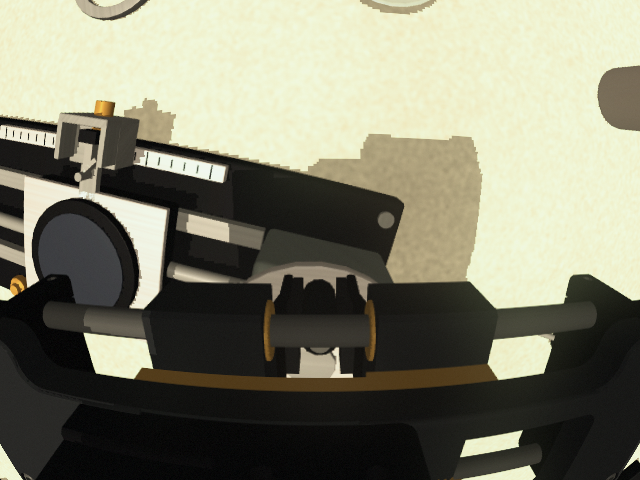

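```bash
python3 - <<'E'
import cv2,numpy as np
b=cv2.imread("pics/w7.png")[90:210,20:170]
cv2.imwrite("pics/cmp2.png",cv2.resize(b,None,fx=4,fy=4,interpolation=cv2.INTER_CUBIC))
E
python3 plan.py 5 1 0.010 8 8 1|grep GEN
```

```text
GEN 0 -0.0030 0.0104 -0.0003 0.2 1.2 0.6; 0 -0.0029 0.0096 0.0000 -0.4 -0.1 0.0; 0 -0.0042 0.0091 0.0000 -0.4 -0.2 0.0; 0 -0.0054 0.0084 0.0000 -0.3 -0.2 0.0; 0 -0.0065 0.0076 0.0000 -0.3 -0.3 0.0; 0 -0.0075 0.0066 0.0000 -0.3 -0.3 0.0; 0 -0.0084 0.0055 0.0000 -0.2 -0.3 0.0; 0 -0.0090 0.0043 0.0000 -0.2 -0.4 0.0
```

View pics/cmp2.png

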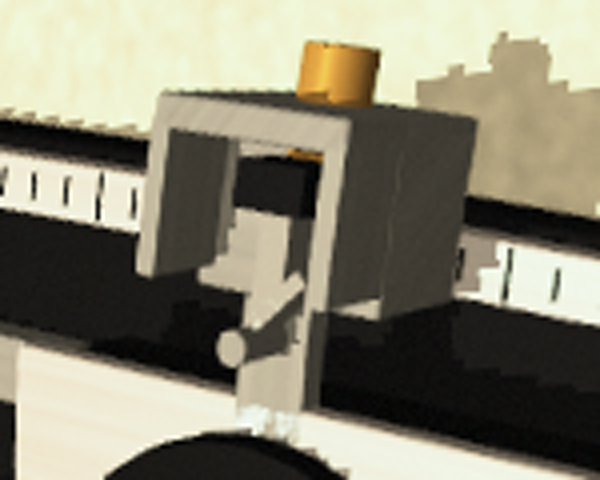

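Emit:
carry_out:
  increments: "0 -0.003 0.0104 -0.0003 0.2 1.2 0.6; 0 -0.0029 0.0096 0 -0.4 -0.1 0; 0 -0.0042 0.0091 0 -0.4 -0.2 0; 0 -0.0054 0.0084 0 -0.3 -0.2 0; 0 -0.0065 0.0076 0 -0.3 -0.3 0; 0 -0.0075 0.0066 0 -0.3 -0.3 0; 0 -0.0084 0.0055 0 -0.2 -0.3 0; 0 -0.009 0.0043 0 -0.2 -0.4 0"

```text
time_s: 15.8
tool_pos: [0.5439, -0.1191, 0.1951]
tool_rot: [179.8, -0.9, 1.2]
force: [9.2, 2.6, -7.6]
grip_width: 0.0155
```

```bash
python3 plan.py 5 1 0.010 8 8 1
python3 - <<'E'
from h import *
p=read_camera("wrist"); cv2.imwrite("pics/w8.png",p["img"])
p=read_camera("scene"); cv2.imwrite("pics/s8.png",p["img"][230:320,260:390].repeat(6,0).repeat(6,1))
E
```

```text
t 15.8 G [ 0.5447 -0.1193  0.1441] rot [179.79  -0.93   1.2 ] ang -64.2 r 0.0431 F [ 9.2  2.6 -7.6] Frad 1.7 Fcw -9.4 M [ 0.75 -1.9  -0.02] grip 0.0155
upright: 0 0.0016 0.0019 0.0012 0.2 -0.9 1.2
0 -0.0036 0.0016 0 0 0 0
GEN 0 -0.0077 0.0056 0.0012 0.1 -1.3 1.2; 0 -0.0097 0.0024 0.0000 -0.1 -0.4 0.0; 0 -0.0099 0.0010 0.0000 -0.0 -0.4 0.0; 0 -0.0100 -0.0004 0.0000 0.0 -0.4 0.0; 0 -0.0098 -0.0018 0.0000 0.1 -0.4 0.0; 0 -0.0095 -0.0031 0.0000 0.1 -0.4 0.0; 0 -0.0090 -0.0044 0.0000 0.2 -0.4 0.0; 0 -0.0083 -0.0056 0.0000 0.2 -0.3 0.0
```

View pics/w8.png

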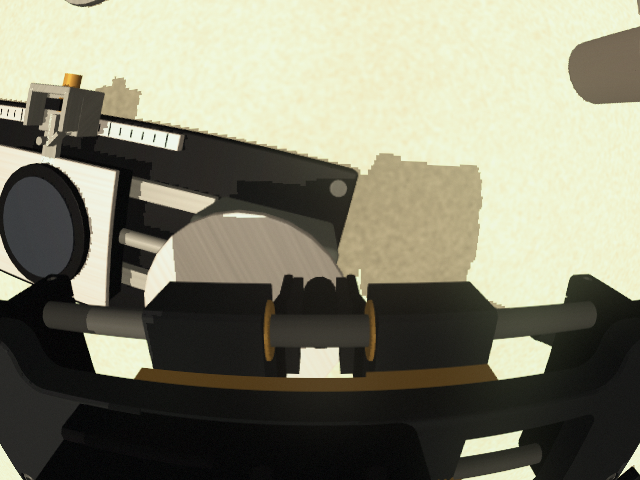

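View pics/s8.png

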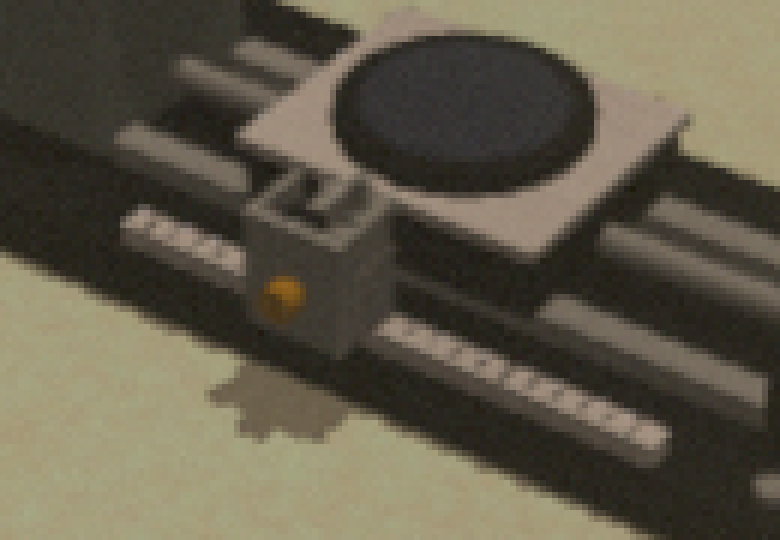

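```bash
python3 - <<'E'
import cv2,numpy as np
b=cv2.imread("pics/w8.png")[65:165,0:120]
cv2.imwrite("pics/cmp3.png",cv2.resize(b,None,fx=5,fy=5,interpolation=cv2.INTER_CUBIC))
E
```

```text
(no output)
```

View pics/cmp3.png

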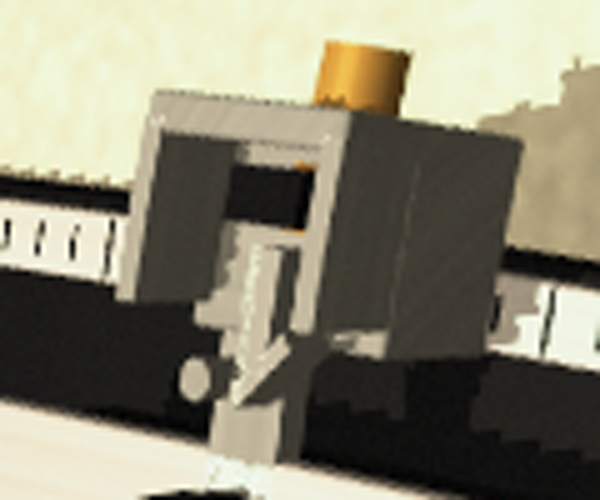

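Emit:
carry_out:
  increments: "0 -0.0077 0.0056 0.0012 0.1 -1.3 1.2; 0 -0.0097 0.0024 0 -0.1 -0.4 0; 0 -0.0099 0.001 0 0 -0.4 0; 0 -0.01 -0.0004 0 0 -0.4 0; 0 -0.0098 -0.0018 0 0.1 -0.4 0"

```text
time_s: 16.52
tool_pos: [0.5124, -0.1225, 0.1949]
tool_rot: [-179.7, -0.5, 0.2]
force: [10.1, -0.3, -8.8]
grip_width: 0.0158
```

```bash
python3 plan.py 5 1 0.010 8 8 1
python3 - <<'E'
from h import *
p=read_camera("wrist"); cv2.imwrite("pics/w9.png",p["img"])
cv2.imwrite("pics/w9z.png",cv2.resize(p["img"][20:170,0:160],None,fx=4,fy=4,interpolation=cv2.INTER_CUBIC))
E
```

```text
t 16.525 G [ 0.5129 -0.1223  0.1439] rot [-179.69   -0.55    0.23] ang -107.4 r 0.0438 F [10.1 -0.3 -8.8] Frad -2.7 Fcw -9.7 M [-0.13 -2.13 -0.05] grip 0.0158
upright: 0 0.0001 0.0009 0.0009 -0.3 -0.5 0.2
0 -0.0037 -0.0013 0 0 0 0
GEN 0 -0.0092 -0.0027 0.0009 -0.2 -0.9 0.2; 0 -0.0087 -0.0049 0.0000 0.2 -0.3 0.0; 0 -0.0079 -0.0061 0.0000 0.2 -0.3 0.0; 0 -0.0070 -0.0071 0.0000 0.3 -0.3 0.0; 0 -0.0060 -0.0080 0.0000 0.3 -0.2 0.0; 0 -0.0048 -0.0088 0.0000 0.4 -0.2 0.0; 0 -0.0035 -0.0094 0.0000 0.4 -0.1 0.0; 0 -0.0022 -0.0098 0.0000 0.4 -0.1 0.0
```

View pics/w9z.png

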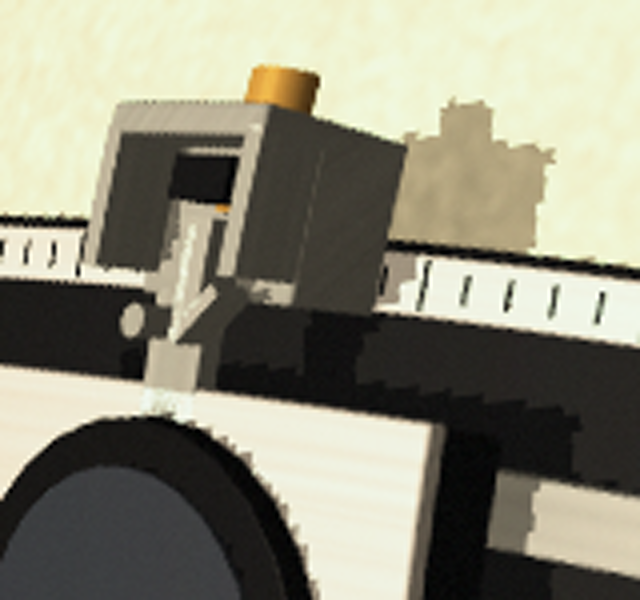

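```bash
python3 plan.py 5 1 0.007 9 4 -1|grep -v t
```

```text
0 -0.0037 -0.0014 0 0 0 0
GEN 0 0.0068 0.0025 0.0008 -0.4 -0.1 0.2; 0 0.0070 0.0006 0.0000 -0.0 0.4 0.0; 0 0.0070 -0.0005 0.0000 0.0 0.4 0.0; 0 0.0068 -0.0015 0.0000 0.1 0.4 0.0
```

Emit:
carry_out:
  increments: "0 0.0068 0.0025 0.0008 -0.4 -0.3 0.2; 0 0.007 0.0006 0 0 0 0; 0 0.007 -0.0005 0 0 0 0"

```text
time_s: 16.95
tool_pos: [0.5338, -0.1234, 0.1945]
tool_rot: [-179.9, -0.2, 0.0]
force: [-1.2, 3.4, 1.5]
grip_width: 0.0152
```

```bash
python3 plan.py 5 1 0.009 7 5 -1
```

```text
t 16.95 G [ 0.534  -0.1234  0.1435] rot [-1.7992e+02 -2.2000e-01  3.0000e-02] ang -79.5 r 0.0436 F [-1.2  3.4  1.5] Frad -3.6 Fcw 0.5 M [0.92 0.36 0.05] grip 0.0152
upright: 0 0.0004 0.0013 0.0005 -0.1 -0.2 0.0
0 -0.0039 0.0005 0 0 0 0
GEN 0 0.0092 -0.0009 0.0005 0.0 0.2 0.0; 0 0.0084 -0.0032 0.0000 0.1 0.4 0.0; 0 0.0079 -0.0042 0.0000 0.2 0.4 0.0; 0 0.0074 -0.0052 0.0000 0.2 0.3 0.0; 0 0.0067 -0.0060 0.0000 0.3 0.3 0.0
```

```bash
sed -i 's/\.526,-\.0805/.526,-.079/' plan.py; python3 plan.py 5 1 0.009 7 5 -1
```

```text
t 16.95 G [ 0.534  -0.1234  0.1435] rot [-1.7992e+02 -2.2000e-01  3.0000e-02] ang -79.8 r 0.0451 F [-1.2  3.4  1.5] Frad -3.6 Fcw 0.6 M [0.92 0.36 0.05] grip 0.0152
upright: 0 0.0002 -0.0002 0.0005 -0.1 -0.2 0.0
0 -0.0039 0.0005 0 0 0 0
GEN 0 0.0089 -0.0023 0.0005 0.0 0.2 0.0; 0 0.0084 -0.0032 0.0000 0.1 0.4 0.0; 0 0.0080 -0.0042 0.0000 0.2 0.4 0.0; 0 0.0074 -0.0051 0.0000 0.2 0.3 0.0; 0 0.0067 -0.0060 0.0000 0.3 0.3 0.0
```

Emit:
carry_out:
  increments: "0 0.0089 -0.0023 0.0005 0 0.2 0; 0 0.0084 -0.0032 0 0.1 0.4 0; 0 0.008 -0.0042 0 0.2 0.4 0; 0 0.0074 -0.0051 0 0.2 0.3 0"

```text
time_s: 17.45
tool_pos: [0.5587, -0.111, 0.1936]
tool_rot: [-179.6, 0.1, -0.1]
force: [-14.3, -0.1, 13.3]
grip_width: 0.0155
```

```bash
python3 plan.py 5 1 0.009 6 5 -1
```

```text
t 17.45 G [ 0.5586 -0.1107  0.1426] rot [-1.7963e+02  7.0000e-02 -1.3000e-01] ang -44.1 r 0.0455 F [-14.3  -0.1  13.3] Frad -10.2 Fcw 10.0 M [0.15 3.1  0.01] grip 0.0155
upright: 0 -0.0004 -0.0007 -0.0004 -0.4 0.1 -0.1
0 -0.0029 0.0027 0 0 0 0
GEN 0 0.0055 -0.0075 -0.0004 -0.1 0.3 -0.1; 0 0.0052 -0.0074 0.0000 0.3 0.2 0.0; 0 0.0044 -0.0079 0.0000 0.3 0.2 0.0; 0 0.0035 -0.0083 0.0000 0.4 0.2 0.0; 0 0.0027 -0.0086 0.0000 0.4 0.1 0.0
```

```bash
python3 plan.py 5 1 0.008 5 4 -1|tail -1
```

```text
GEN 0 0.0049 -0.0067 -0.0004 -0.1 0.3 -0.1; 0 0.0048 -0.0064 0.0000 0.3 0.2 0.0; 0 0.0042 -0.0068 0.0000 0.3 0.2 0.0; 0 0.0036 -0.0072 0.0000 0.4 0.2 0.0
```

Emit:
carry_out:
  increments: "0 0.0049 -0.0067 -0.0004 -0.1 0.3 -0.1; 0 0.0046 -0.0065 0 0.3 0.2 0; 0 0.0038 -0.007 0 0.3 0.2 0"

```text
time_s: 17.82
tool_pos: [0.5654, -0.1019, 0.1939]
tool_rot: [179.9, 0.5, -0.5]
force: [-8.6, -5.7, 8.2]
grip_width: 0.015
```

```bash
python3 plan.py 5 1 0.008 6 4 -1
python3 - <<'E'
from h import *
p=read_camera("wrist"); cv2.imwrite("pics/w10.png",p["img"])
cv2.imwrite("pics/w10z.png",cv2.resize(p["img"][50:200,0:200],None,fx=4,fy=4,interpolation=cv2.INTER_CUBIC))
E
```

```text
t 17.825 G [ 0.5649 -0.102   0.1429] rot [179.91   0.53  -0.46] ang -30.6 r 0.0452 F [-8.6 -5.7  8.2] Frad -4.5 Fcw 9.2 M [-1.05  2.05 -0.01] grip 0.015
upright: 0 -0.0006 -0.0 -0.0001 0.1 0.5 -0.5
0 -0.0021 0.0033 0 0 0 0
GEN 0 0.0031 -0.0071 -0.0001 0.4 0.7 -0.5; 0 0.0029 -0.0074 0.0000 0.4 0.1 0.0; 0 0.0022 -0.0077 0.0000 0.4 0.1 0.0; 0 0.0013 -0.0079 0.0000 0.4 0.1 0.0
```

View pics/w10z.png

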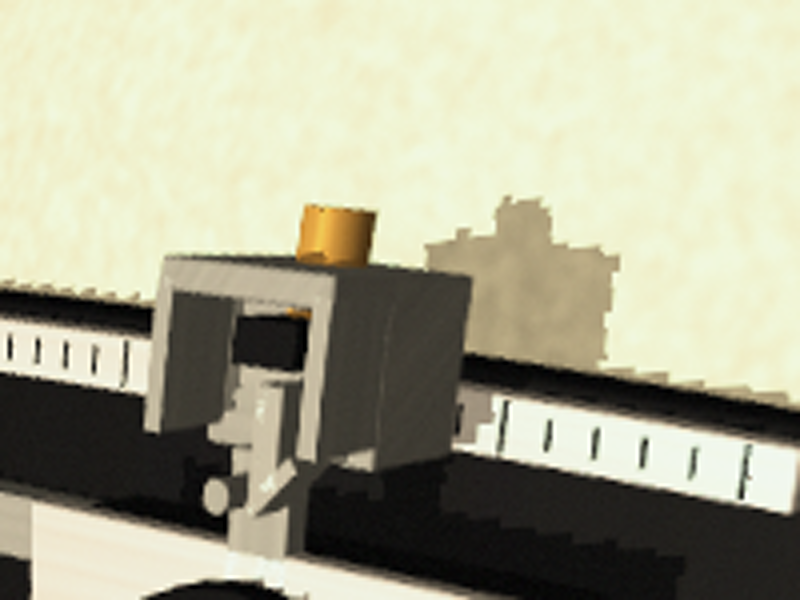

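Emit:
carry_out:
  increments: "0 0.0031 -0.0071 -0.0001 0.4 0.7 -0.5; 0 0.0029 -0.0074 0 0.4 0.1 0"

```text
time_s: 18.12
tool_pos: [0.5677, -0.0968, 0.194]
tool_rot: [179.9, 0.4, -0.3]
force: [-8.1, -6.6, 6.4]
grip_width: 0.0152
```

```bash
python3 plan.py 5 1 0.008 6 4 -1
```

```text
t 18.125 G [ 0.5673 -0.0969  0.143 ] rot [179.94   0.36  -0.34] ang -23.4 r 0.045 F [-8.1 -6.6  6.4] Frad -4.9 Fcw 9.3 M [-1.41  1.69 -0.02] grip 0.0152
upright: 0 -0.0004 0.0 -0.0 0.1 0.4 -0.3
0 -0.0017 0.0035 0 0 0 0
GEN 0 0.0024 -0.0075 -0.0000 0.4 0.5 -0.3; 0 0.0020 -0.0077 0.0000 0.4 0.1 0.0; 0 0.0012 -0.0079 0.0000 0.4 0.1 0.0; 0 0.0003 -0.0080 0.0000 0.4 0.0 0.0
```

Emit:
carry_out:
  increments: "0 0.0022 -0.0076 0 0.4 0.5 -0.3; 0 0.0018 -0.0078 0 0.4 0.1 0; 0 0.0012 -0.0079 0 0.4 0.1 0"

```text
time_s: 18.5
tool_pos: [0.5693, -0.0912, 0.1942]
tool_rot: [179.7, 0.2, -0.7]
force: [-3.9, -8.0, 4.6]
grip_width: 0.0157
```

```bash
python3 plan.py 5 1 0.008 5 4 -1
```

```text
t 18.5 G [ 0.5691 -0.0914  0.1432] rot [179.74   0.24  -0.74] ang -16.0 r 0.0449 F [-3.9 -8.   4.6] Frad -1.5 Fcw 8.7 M [-1.79  0.98 -0.02] grip 0.0157
upright: 0 -0.0001 0.0003 0.0002 0.3 0.2 -0.7
0 -0.0012 0.0037 0 0 0 0
GEN 0 0.0018 -0.0075 0.0002 0.6 0.3 -0.7; 0 0.0012 -0.0079 0.0000 0.4 0.1 0.0; 0 0.0005 -0.0080 0.0000 0.4 0.0 0.0; 0 -0.0002 -0.0080 0.0000 0.4 -0.0 0.0
```

Emit:
carry_out:
  increments: "0 0.0018 -0.0085 0.0002 0.6 0.3 -0.7; 0 0.0012 -0.009 0 0.4 0.1 0; 0 0.0005 -0.009 0 0.4 0 0"

```text
time_s: 18.88
tool_pos: [0.5706, -0.0843, 0.1943]
tool_rot: [179.6, 0.2, -0.8]
force: [-2.3, -8.6, 3.1]
grip_width: 0.0153
```

```bash
python3 plan.py 5 1 0.009 5 4 -1
```

```text
t 18.875 G [ 0.5704 -0.0847  0.1433] rot [179.61   0.24  -0.83] ang -7.3 r 0.0448 F [-2.3 -8.6  3.1] Frad -1.2 Fcw 8.8 M [-2.    0.61  0.01] grip 0.0153
upright: 0 0.0 0.0004 0.0003 0.4 0.2 -0.8
0 -0.0007 0.0039 0 0 0 0
GEN 0 0.0008 -0.0086 0.0003 0.8 0.3 -0.8; 0 -0.0000 -0.0090 0.0000 0.4 -0.0 0.0; 0 -0.0008 -0.0090 0.0000 0.4 -0.0 0.0; 0 -0.0016 -0.0089 0.0000 0.4 -0.1 0.0
```

Emit:
carry_out:
  increments: "0 0.0008 -0.0086 0.0003 0.8 0.3 -0.8; 0 0.0002 -0.009 0 0.4 0 0; 0 -0.0005 -0.009 0 0.4 0 0"

```text
time_s: 19.25
tool_pos: [0.5707, -0.0789, 0.1944]
tool_rot: [179.6, 0.1, -0.9]
force: [-0.4, -8.8, 1.6]
grip_width: 0.0155
```

```bash
python3 plan.py 5 1 0.009 5 4 -1
```

```text
t 19.25 G [ 0.5707 -0.0793  0.1434] rot [ 1.7958e+02  6.0000e-02 -8.6000e-01] ang -0.3 r 0.0447 F [-0.4 -8.8  1.6] Frad -0.4 Fcw 8.8 M [-2.12  0.05  0.03] grip 0.0155
upright: 0 0.0003 0.0004 0.0004 0.4 0.1 -0.9
0 -0.0002 0.0039 0 0 0 0
GEN 0 -0.0001 -0.0086 0.0004 0.8 0.1 -0.9; 0 -0.0011 -0.0089 0.0000 0.4 -0.0 0.0; 0 -0.0019 -0.0088 0.0000 0.4 -0.1 0.0; 0 -0.0027 -0.0086 0.0000 0.4 -0.1 0.0
```

Emit:
carry_out:
  increments: "0 -0.0001 -0.0086 0.0004 0.8 0.1 -0.9; 0 -0.0007 -0.009 0 0.4 0 0; 0 -0.0013 -0.009 0 0.4 0 0"

```text
time_s: 19.62
tool_pos: [0.5702, -0.0743, 0.1946]
tool_rot: [179.5, -0.2, -0.8]
force: [0.9, -10.0, -0.2]
grip_width: 0.0153
```

```bash
python3 plan.py 5 1 0.009 4 4 -1
python3 - <<'E'
from h import *
p=read_camera("wrist"); cv2.imwrite("pics/w11.png",p["img"])
cv2.imwrite("pics/w11z.png",cv2.resize(p["img"][80:230,0:200],None,fx=4,fy=4,interpolation=cv2.INTER_CUBIC))
E
```

```text
t 19.625 G [ 0.5704 -0.0748  0.1436] rot [179.51  -0.21  -0.82] ang 5.5 r 0.0446 F [  0.9 -10.   -0.2] Frad -0.1 Fcw 10.0 M [-2.2  -0.32  0.02] grip 0.0153
upright: 0 0.0006 0.0004 0.0006 0.5 -0.2 -0.8
0 0.0002 0.0039 0 0 0 0
GEN 0 -0.0005 -0.0085 0.0006 0.9 -0.3 -0.8; 0 -0.0018 -0.0088 0.0000 0.4 -0.1 0.0; 0 -0.0024 -0.0087 0.0000 0.4 -0.1 0.0; 0 -0.0030 -0.0085 0.0000 0.4 -0.1 0.0
```

View pics/w11z.png

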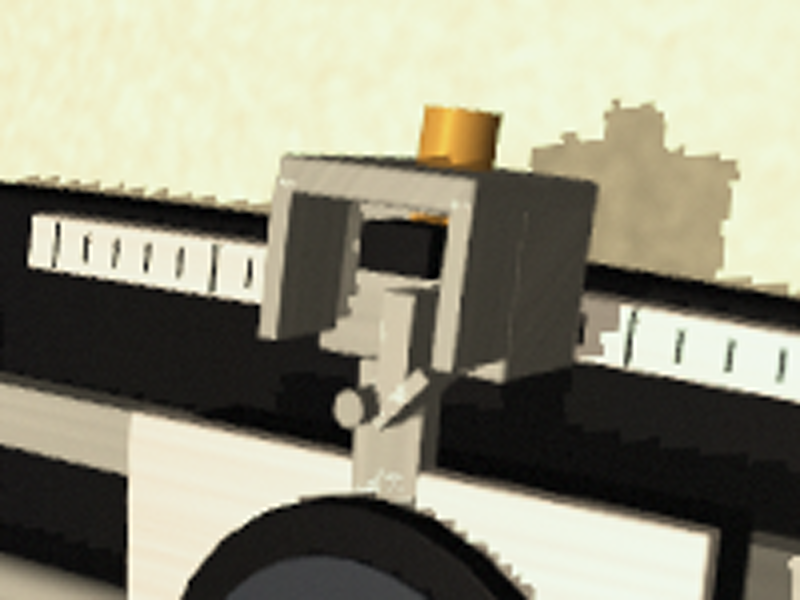

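Emit:
carry_out:
  increments: "0 -0.0005 -0.0095 0.0006 0.9 -0.3 -0.8; 0 -0.0015 -0.01 0 0.4 -0.1 0; 0 -0.0022 -0.01 0 0.4 -0.1 0"

```text
time_s: 20.05
tool_pos: [0.5691, -0.0674, 0.1946]
tool_rot: [179.5, -0.1, -0.9]
force: [2.4, -10.2, -2.4]
grip_width: 0.0154
```

```bash
python3 plan.py 5 1 0.0105 4 4 -1
```

```text
t 20.05 G [ 0.5692 -0.0678  0.1436] rot [ 1.7951e+02 -1.0000e-01 -9.1000e-01] ang 14.5 r 0.0446 F [  2.4 -10.2  -2.4] Frad -0.2 Fcw 10.4 M [-2.31 -0.64  0.06] grip 0.0154
upright: 0 0.0005 0.0003 0.0006 0.5 -0.1 -0.9
0 0.0008 0.0038 0 0 0 0
GEN 0 -0.0025 -0.0097 0.0006 0.9 -0.2 -0.9; 0 -0.0037 -0.0098 0.0000 0.4 -0.1 0.0; 0 -0.0044 -0.0096 0.0000 0.4 -0.2 0.0; 0 -0.0050 -0.0092 0.0000 0.4 -0.2 0.0
```

Emit:
carry_out:
  increments: "0 -0.0025 -0.0097 0.0006 0.9 -0.2 -0.9; 0 -0.0035 -0.0098 0 0.4 -0.1 0"

```text
time_s: 20.3
tool_pos: [0.5671, -0.0627, 0.1948]
tool_rot: [179.7, -0.4, -0.6]
force: [5.2, -10.3, -3.3]
grip_width: 0.0151
```

```bash
python3 plan.py 5 1 0.0105 4 4 -1
```

```text
t 20.3 G [ 0.5675 -0.063   0.1438] rot [179.7   -0.36  -0.58] ang 21.1 r 0.0444 F [  5.2 -10.3  -3.3] Frad 1.1 Fcw 11.5 M [-2.16 -1.16  0.  ] grip 0.0151
upright: 0 0.0008 0.0001 0.0008 0.3 -0.4 -0.6
0 0.0013 0.0037 0 0 0 0
GEN 0 -0.0033 -0.0096 0.0008 0.7 -0.5 -0.6; 0 -0.0048 -0.0093 0.0000 0.4 -0.2 0.0; 0 -0.0054 -0.0090 0.0000 0.3 -0.2 0.0; 0 -0.0060 -0.0086 0.0000 0.3 -0.2 0.0
```

Emit:
carry_out:
  increments: "0 -0.0033 -0.0096 0.0008 0.7 -0.5 -0.6; 0 -0.0048 -0.0095 0 0.4 -0.2 0"

```text
time_s: 20.55
tool_pos: [0.5646, -0.0577, 0.1949]
tool_rot: [179.8, -0.5, -0.5]
force: [8.3, -8.8, -5.8]
grip_width: 0.0155
```

```bash
python3 plan.py 5 1 0.0105 4 4 -1
```

```text
t 20.55 G [ 0.565 -0.058  0.144] rot [179.77  -0.46  -0.53] ang 28.3 r 0.0443 F [ 8.3 -8.8 -5.8] Frad 3.1 Fcw 11.6 M [-1.95 -1.76 -0.01] grip 0.0155
upright: 0 0.001 -0.0001 0.001 0.2 -0.5 -0.5
0 0.0017 0.0035 0 0 0 0
GEN 0 -0.0043 -0.0092 0.0010 0.6 -0.7 -0.5; 0 -0.0059 -0.0087 0.0000 0.3 -0.2 0.0; 0 -0.0065 -0.0082 0.0000 0.3 -0.2 0.0; 0 -0.0071 -0.0078 0.0000 0.3 -0.3 0.0
```

Emit:
carry_out:
  increments: "0 -0.0043 -0.0095 0.001 0.6 -0.7 -0.5"

```text
time_s: 20.68
tool_pos: [0.5635, -0.055, 0.1946]
tool_rot: [179.9, -0.2, -0.3]
force: [5.0, -9.1, -0.5]
grip_width: 0.015
```

```bash
python3 plan.py 5 1 0.0105 4 4 -1
python3 - <<'E'
from h import *
p=read_camera("wrist"); cv2.imwrite("pics/w12.png",p["img"])
cv2.imwrite("pics/w12z.png",cv2.resize(p["img"][60:210,40:240],None,fx=4,fy=4,interpolation=cv2.INTER_CUBIC))
E
```

```text
t 20.675 G [ 0.5637 -0.0551  0.1436] rot [179.87  -0.22  -0.28] ang 32.4 r 0.0446 F [ 5.  -9.1 -0.5] Frad -0.7 Fcw 10.3 M [-2.2  -1.39 -0.01] grip 0.015
upright: 0 0.0005 -0.0001 0.0006 0.1 -0.2 -0.3
0 0.0020 0.0034 0 0 0 0
GEN 0 -0.0054 -0.0088 0.0006 0.5 -0.4 -0.3; 0 -0.0065 -0.0082 0.0000 0.3 -0.2 0.0; 0 -0.0071 -0.0078 0.0000 0.3 -0.3 0.0; 0 -0.0076 -0.0072 0.0000 0.3 -0.3 0.0
```

View pics/w12z.png

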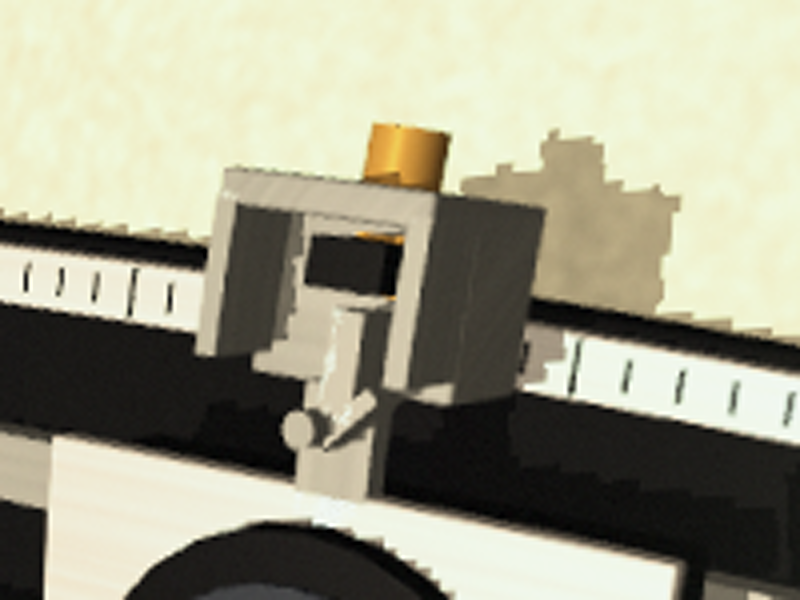

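Emit:
carry_out:
  increments: "0 -0.0048 -0.0083 0 0.3 -0.2 0"

```text
time_s: 20.85
tool_pos: [0.5618, -0.0531, 0.1949]
tool_rot: [179.7, -0.4, -0.5]
force: [8.1, -8.4, -6.6]
grip_width: 0.0155
```

```bash
python3 plan.py 5 1 0.0105 4 4 -1
```

```text
t 20.85 G [ 0.5622 -0.0533  0.1439] rot [179.71  -0.45  -0.52] ang 35.3 r 0.0444 F [ 8.1 -8.4 -6.6] Frad 1.8 Fcw 11.6 M [-1.9  -1.84  0.01] grip 0.0155
upright: 0 0.0009 -0.0001 0.001 0.3 -0.4 -0.5
0 0.0021 0.0033 0 0 0 0
GEN 0 -0.0055 -0.0085 0.0010 0.6 -0.7 -0.5; 0 -0.0069 -0.0079 0.0000 0.3 -0.3 0.0; 0 -0.0075 -0.0074 0.0000 0.3 -0.3 0.0; 0 -0.0080 -0.0068 0.0000 0.3 -0.3 0.0
```

Emit:
carry_out:
  increments: "0 0 0 0 0 0 0; 0 0 0 0 0 0 0"

```text
time_s: 21.1
tool_pos: [0.5634, -0.0551, 0.1945]
tool_rot: [179.6, -0.6, -0.7]
force: [0.4, 1.1, 0.6]
grip_width: 0.0157
```

```bash
python3 plan.py 5 1 0.0105 4 1 -1
```

```text
t 21.1 G [ 0.5639 -0.0555  0.1435] rot [179.64  -0.6   -0.65] ang 31.8 r 0.0446 F [0.4 1.1 0.6] Frad 0.9 Fcw -0.7 M [ 0.38  0.09 -0.02] grip 0.0157
upright: 0 0.0009 0.0001 0.0005 0.4 -0.6 -0.7
0 0.0019 0.0034 0 0 0 0
GEN 0 -0.0050 -0.0086 0.0005 0.7 -0.8 -0.7
```

Emit:
carry_out:
  increments: "0 -0.0012 -0.0022 0 0 0 0"

```text
time_s: 21.22
tool_pos: [0.5623, -0.0533, 0.1945]
tool_rot: [179.6, -0.6, -0.7]
force: [-0.0, -0.9, -0.0]
grip_width: 0.0156
```

```bash
python3 plan.py 5 1 0.0105 4 1 -1; python3 plan.py 5 1 0.0105 4 1 -1|head -1
```

```text
t 21.225 G [ 0.5628 -0.0537  0.1435] rot [179.6   -0.59  -0.66] ang 34.5 r 0.0447 F [-0.  -0.9 -0. ] Frad -0.5 Fcw 0.8 M [-0.    0.1  -0.04] grip 0.0156
upright: 0 0.0008 0.0002 0.0005 0.4 -0.6 -0.7
0 0.0021 0.0033 0 0 0 0
GEN 0 -0.0055 -0.0083 0.0005 0.7 -0.8 -0.7
t 21.225 G [ 0.5628 -0.0537  0.1435] rot [179.6   -0.59  -0.66] ang 34.5 r 0.0447 F [-0.  -0.9 -0. ] Frad -0.5 Fcw 0.8 M [-0.    0.1  -0.04] grip 0.0156
```

Emit:
carry_out:
  increments: "0.5 0 0 0 0 0 0; 0.5 0 0 0 0 0 0; 0.5 0 0 0 0 0 0; 0.5 0 0 0 0 0 0; 0.5 0 0 0 0 0 0; 0.5 0 0 0 0 0 0"

```text
time_s: 21.98
tool_pos: [0.5617, -0.0528, 0.1944]
tool_rot: [179.5, -0.5, -0.6]
force: [0.1, -0.1, -0.4]
grip_width: 0.0433
```

```bash
python3 plan.py 5 1 0.0105 4 1 -1|head -1
python3 - <<'E'
from h import *
p=read_camera("wrist"); cv2.imwrite("pics/w13.png",p["img"])
E
```

```text
t 21.975 G [ 0.5621 -0.0532  0.1434] rot [179.55  -0.51  -0.57] ang 35.6 r 0.0444 F [ 0.1 -0.1 -0.4] Frad -0.0 Fcw 0.1 M [0.07 0.04 0.02] grip 0.0433
```

View pics/w13.png

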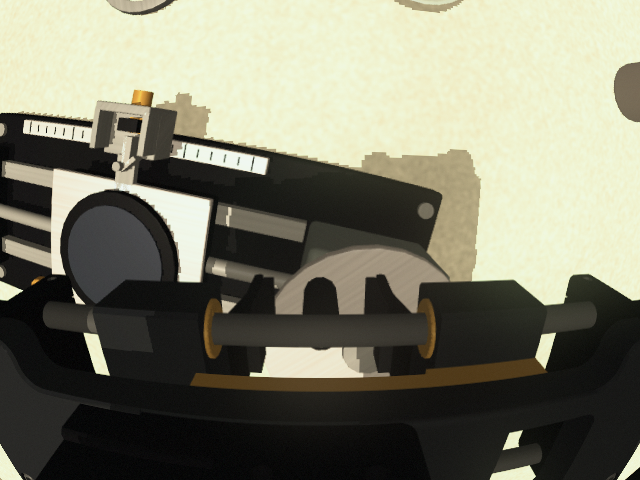

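Emit:
carry_out:
  increments: "0.5 0 0 -0.02 0 0 0; 0.5 0 0 -0.03 0 0 0; 0.5 0 0 -0.04 0 0 0; 0.5 0 0 -0.01 0 0 0; 0.5 0 0 0 0 0 0; 0.5 0 0 0 0 0 0"

```text
time_s: 22.78
tool_pos: [0.5608, -0.0516, 0.3012]
tool_rot: [179.5, -0.6, -0.5]
force: [-1.5, 0.1, -0.5]
grip_width: 0.0436
```

```bash
python3 - <<'E'
from h import *
o=get_obs();print(o["tool_pos"],o["force"],o["time_s"])
p=read_camera("wrist"); cv2.imwrite("pics/w14.png",p["img"])
for m in masks_of("handle",p)[:2]: print(m["confidence"],m["bbox"])
E
```

```text
[ 0.56081704 -0.05162448  0.30119758] [-1.50242058  0.06084453 -0.45511997] 22.775
0.64 [309.2, 222.8, 333.4, 260.7]
0.53 [279.7, 205.9, 421.9, 313.4]
```

View pics/w14.png

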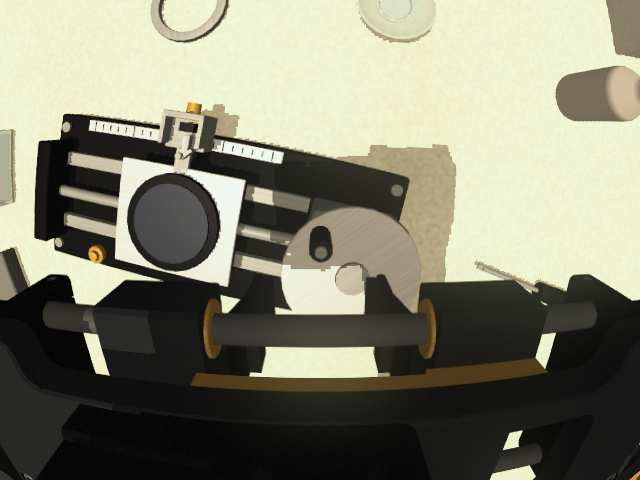

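```bash
python3 - <<'E'
from h import *
p=read_camera("wrist")
def wat(u,v,z):
    d=np.array([u-p["cx"],v-p["cy"]]); r=np.hypot(*d); th=r/p["fx"]; c=np.array([*(np.sin(th)*d/r),np.cos(th)]); T=p["world_from_camera"]; w=T[:3,:3]@c; return T[:3,3]+w*(z-T[2,3])/w[2]
H=wat(320.5,252,.162);C=wat(351.5,279,.119);print(H,C,np.degrees(np.arctan2(H[1]-C[1],H[0]-C[0])),np.hypot(*(H-C)[:2]))
cv2.imwrite("pics/w14z.png",cv2.resize(p["img"][90:190,130:250],None,fx=6,fy=6,interpolation=cv2.INTER_CUBIC))
E
```

```text
[ 0.56237743 -0.05341795  0.162     ] [ 0.52620329 -0.0783554   0.119     ] 34.58130738212132 0.043936835474363584
```

View pics/w14z.png

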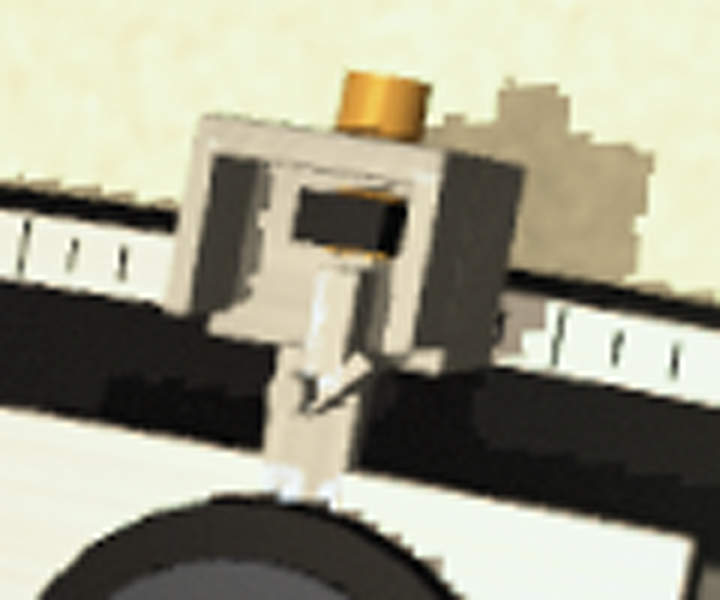

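```bash
python3 -c "
from cell import *
print(sign_off())"
```

```text
the job is handed in; nothing more can be done
None
```

The job is done and handed in at about 23 s. I turned the crank about 510° clockwise, and the wrist camera showed the bolt sprung back out behind the pin. I then turned it back about 142° anticlockwise: 40° through the slack, then the plain drag, then onto the flat of the catch. After that I let go and lifted clear.

**Last checks**
- **Pin:** the picture shows it up against the flat side of the extended bolt.
- **Handle:** it reads about 34.6°, which is where I left it. That puts the slack at about -0.33 rad, though I had no direct reading of it.
- **Loads:** the largest reading I saw at the wrist was about 20 N, a little over 14 N of it horizontal. I only had readings between moves, not throughout. I saw no sign of contact with the stage or the bystanders in the pictures.

**What did not fully agree**
- **Bearing force:** the handle got heavier by about 2.7–2.8 N, from about 8.8 N to 11.6 N, which is short of the 4–5 N you asked for. That rise suggests about 40 N on the pin, while the angle turned past first contact suggests 55–70 N. Both are within the 18–90 N window, so I stopped there. There was no direct reading of the pin force.
- **Slack on letting go:** when I eased off before letting go, the handle slipped back about 3.5° into the slack. I pushed it back to within about 1° of its furthest point before opening the fingers.

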